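Tip a carton back and slide a lifting blade under it

TASK

Load the tall carton onto the lifting blade for carrying off: tip the carton back on its rear bottom edge until it leans on the rest by itself, push the flat blade in under its raised front, nearly to that rear edge, then bring the carton upright again and let go, so that it stands level and square on the blade, right in front of the rest. Do not lift the carton off its rear edge to do it, and leave the things standing around it where they are.

Things in the scene. Friction and masses are not known exactly. Their poses are not given: they have to be found in the camera images.
- carton_mid (a point): Centre (half-way up) of the loose tall carton, white with a blue top and a yellow patch on its front: 50 mm deep (its x), 62 mm wide (its y), 150 mm high (its z), 0.3 to 0.55 kg, weight in its middle. +x points to its rear (the rest), +z up as it stands. Its rear stands a few mm in front of the rest. Grip it across its width, near the top.
- carton_heel (a point): Middle of the carton's rear bottom edge, the edge it is tipped on: 25 mm along the carton's +x and 75 mm below its centre. Axes as the carton's. The carton balances on this edge at 18 degrees; leaning on the rest it is 28 to 33 degrees from vertical, stays by itself, and sticks out past the rest's board at the top and both sides.
- rest: Rest fixed to the table: a rubber-faced board 46 mm wide, leaning away from the carton at 28 degrees from vertical and ending 85 mm above the table, on a grey foot 70 mm wide that reaches 108 mm behind the board's lower edge. Origin: on the table, middle of the board's lower front edge. +x: level, the way the carton tips; z up.
- blade_grip (a point): Middle of the orange handle band of the loose lifting blade, 61 mm above the table. The flat handle, 90 mm wide, rises 92 mm from the blade's rear end, leaning back (to -x, away from the tip) 30 degrees from vertical; the band is 10 mm thick, 48 mm long along the slope. Pinch it through its thickness, the tool tilted along the handle. Axes: x level to the tip, z up. 0.35 kg.
- blade_tip (a point): Middle of the blade's front (tip) edge, on its upper face, 4 mm above the table when it lies flat. The blade is a steel plate 75 mm long (its x), 90 mm wide (its y), 4 mm thick. The tip is 105 mm ahead of (+x) and 57 mm below the grip point. Axes as the blade's.
- petri: Loose petri dish, 61 mm across, 15 mm high, to be left alone; origin under its centre.
- red_cap_bottle: Loose small bottle with a red cap, 56 mm across, 98 mm high, to be left alone; origin under its centre.
- beaker: Loose clear beaker, 56 mm across, 71 mm high, to be left alone; origin under its centre.

How it is judged:
By the outcome, as a careful person would: the job done as asked, in the order asked, and still so for the second after the job is handed in, with the robot touching nothing.
It also fails if it takes over 61 s, if anything falls off the work surface, if the arm or the gripper's body presses on something with over 40 N, if the wrist force passes 120 N, or if a joint passes its speed limit or range.

ROBOT

A 7-joint arm with a two-finger parallel gripper is mounted at the origin on a cart in front of the work surface, level with it; the furniture and walls round the work are solid. World frame = base frame: x ahead of the robot, y to its left, z up, the work surface at z = 0. Lengths are in m, angles in rad, forces in N, time in s.
With the tool pointing down it reaches from about 0.4 to 0.85 m from the base axis. Payload 4.5 kg.
Tool frame: the origin (TCP) lies on the centre line of the jaws, within the pads' length; the fingertips stand 11 mm ahead of it and the grasp point (between the pads) lies 8 mm behind it; z points along the fingers, y is the direction in which the jaws open and shut (so a half turn about z gives the same grasp; the last joint's range is limited). The gripper opens to 88 mm and grips with 3 to 60 N. Pads are 18 mm wide; open, the fingers measure 123 mm over their backs; the gripper's body (75 mm by 187 mm) begins 45 mm behind the grasp point.
Start: joints at [-1.083, 0.689, -0.195, 1.565, 0.157, 0.902, -0.215], TCP at [0.274, 0.562, 0.25] pointing down, gripper open.
Joint ranges: [-3.01, 3.01], [-0.46, 2.08], [-1.47, 1.51], [0.13, 2.56], [-1, 4.14], [0.04, 2.09], [-2.66, 2.66]. Speed limits (rad/s): [2.57, 2.57, 3.14, 3.14, 3.14, 3.14, 3.14].

INTERFACE

Orientations are given as a unit quaternion [x, y, z, w].
In Python, from plant import r, snapshot gives the robot as it stands.
- The arm moves only by the tool drive_tool, never from a script. Its argument "commands" is a list of rows, each an object of numbers: "wx", "wy", "wz": the turn, a rotation vector about the tool's x, y, z in rad; "dx", "dy", "dz": the shift along the tool's x, y, z in m; "claw": the opening, from 0 (shut) to 1 (fully open). A call has 1 to 12 rows; each row shifts and turns the commanded pose from where the row before left it, along the tool's axes as they then stand; what a row does not reach is not made up. A row lasts 1/10 s, in which the tool goes at most 50 mm and 8.59 degrees, less where a joint would pass 70% of its speed; a pose out of reach is approached as far as the arm can. A call is refused whole if a number of a shift passes 0.05 or a number of a turn 0.15, either way. A call with a gripper value outside its range is refused whole. The fingers move at their own pace and stop on an object; "grip_force" is the grip in N (left out, the last holds). Time passes only in rows, so rows that do not move let the fingers close. It gives the time, the measured TCP pose, the force and the opening at its end, in the units of the state.
- r.get_state(): the state, without advancing time (a new reading comes with each control period).
- snapshot(name): name is "side" or "top" or "wrist"; returns a dict with "color" (400x640x3 uint8, red, green, blue), "fx", "fy", "cx", "cy" (pixels), "world_to_cam" (4x4, takes a point from world to camera coordinates); the wrist camera has in their place "T_tool_cam" (4x4, takes a point from camera to tool coordinates, whose origin is the TCP and whose axes are the flange's). Camera axes: x right, y up, looking along -z (the intrinsics and any distortion apply to the point x, -y, -z); pixel columns grow to the right and rows downward; lengths in m; the calibration is good to about 2 mm. A picture is of the moment at which its call begins: read the wrist's pose just before it. There is no depth.
- r.finish_job(): hands the job in, once; it reports no verdict.
The state is a dict: "clock": time; "q": joint angles; "qd": joint speeds; "joint_torque": joint torques, N m; "tool_pos": TCP position; "eef_rot": TCP orientation; "contact_force": force on the tool from outside, world axes, zero at the start; "moment": the same for the moment, N m; "opening": opening from 0.0 (shut) to 1.0 (fully open).
Only numpy, scipy, OpenCV 4.12 (cv2) and the standard library are available. Lean on these libraries where they do the work, as an engineer would, in place of code of your own. Each camera call takes 0.05 s, during which the arm holds its last target. There are 200 camera calls.

## Working session

There is one attempt and no reset: what is moved stays moved. The work goes in short steps, Python scripts to look and compute and a tool call to move; the robot and the scene stay as the last step left them, time stands still between calls to the robot, and variables do not carry over. Pictures are saved under pics/ and viewed, on a budget of 10 in all, crops included, one or two more only if the job needs it, and the job is handed in when it is done.

Besides the shell and the picture viewer there is one more tool, called after ">>>" as name([rows], argument=value, ...), one row to a line, values as JSON. drive_tool: Moves the arm, as the interface text tells. Its arguments: {"type":"object","properties":{"commands":{"type":"array","items":{"type":"object","properties":{"wx":{"type":"number"},"wy":{"type":"number"},"wz":{"type":"number"},"dx":{"type":"number"},"dy":{"type":"number"},"dz":{"type":"number"},"claw":{"type":"number"}}}},"grip_force":{"type":"number"}},"required":["commands"]}

```bash
ls; mkdir -p pics
python3 - <<'E'
from plant import r, snapshot
import cv2,numpy as np,pickle
S={}
for n in("side","top"):
    s=snapshot(n);S[n]=s;print(n,s['fx'],s['fy'],s['cx'],s['cy'],[k for k in s]);print(np.round(s['world_to_cam'],4).tolist())
pickle.dump(S,open('s0.pkl','wb'))
im=np.vstack([cv2.resize(S[n]['color'],(640,400)) for n in S])
cv2.imwrite('pics/side0.png',S['side']['color'][...,::-1]);cv2.imwrite('pics/top0.png',S['top']['color'][...,::-1])
print(r.get_state())
E
```

```text
pics
side 475.7148212941637 475.7148212941637 321.24488344399606 204.08073231108386 ['color', 'fx', 'fy', 'cx', 'cy', 'world_to_cam']
[[-0.7755, 0.6314, 0.0031, 0.2741], [-0.4134, -0.5114, 0.7534, 0.2952], [0.4773, 0.5829, 0.6576, -1.3969], [0.0, 0.0, 0.0, 1.0]]
top 408.58698747181415 408.58698747181415 323.4072679133836 204.1432521143092 ['color', 'fx', 'fy', 'cx', 'cy', 'world_to_cam']
[[0.4001, -0.9165, -0.0006, 0.0021], [0.8549, 0.373, 0.3607, -0.6078], [-0.3304, -0.1448, 0.9327, -0.7754], [0.0, 0.0, 0.0, 1.0]]
{'clock': 0.1, 'q': array([-1.08320725,  0.6899111 , -0.19448384,  1.56622149,  0.15729138,
        0.90250583, -0.21508213]), 'qd': array([-0.00019168, -0.00139807, -0.00020036, -0.0040893 , -0.00055851,
        0.00189038, -0.00057088]), 'joint_torque': array([-2.73656718e-03, -5.28502214e+01, -1.27098005e+00, -1.53838170e+01,
       -5.24495181e-02,  2.00567745e-03,  4.46022875e-05]), 'tool_pos': array([0.27379906, 0.56122933, 0.24898738]), 'eef_rot': array([ 2.24924130e-01,  9.74375928e-01, -8.20576660e-04, -1.19521184e-04]), 'contact_force': array([-0.73708545, -0.09347715,  0.32264841]), 'moment': array([-0.01284472, -0.00447343,  0.04326867]), 'opening': 1.0014450796650773}
```

View pics/side0.png

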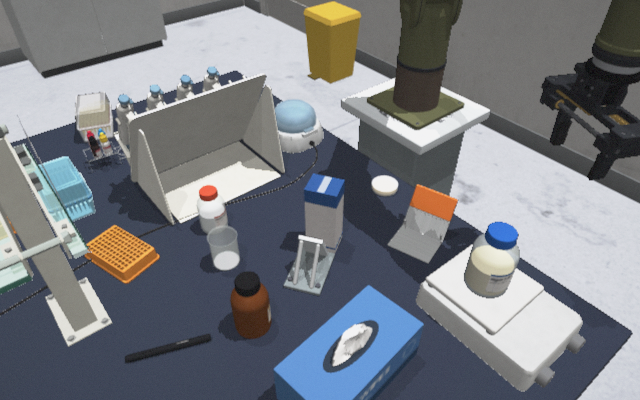

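View pics/top0.png

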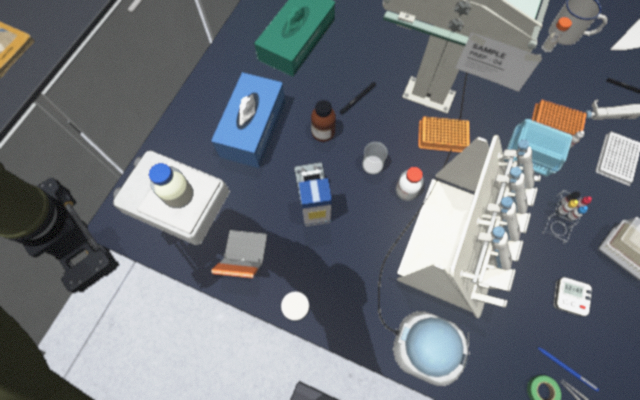

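The side view shows the carton at about (323,212), the rest at (310,265), the blade at (425,225) and the petri dish at (385,185). In the top view the carton is at (316,200), the rest at (310,178), and the blade at (243,250) with its handle toward the robot. I need enlarged crops for corners.

Run:
```python
import cv2,pickle
S=pickle.load(open('s0.pkl','rb'))
a=S['side']['color'][170:300,275:465,::-1];b=S['top']['color'][155:290,205:345,::-1]
cv2.imwrite('pics/sc.png',cv2.resize(a,None,fx=4,fy=4,interpolation=cv2.INTER_CUBIC))
cv2.imwrite('pics/tc.png',cv2.resize(b,None,fx=4,fy=4,interpolation=cv2.INTER_CUBIC))
```

```text
(no output)
```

View pics/sc.png

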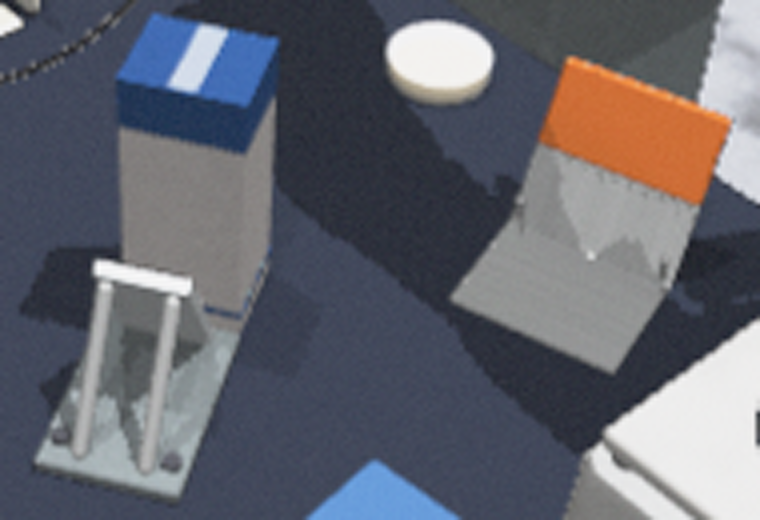

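View pics/tc.png

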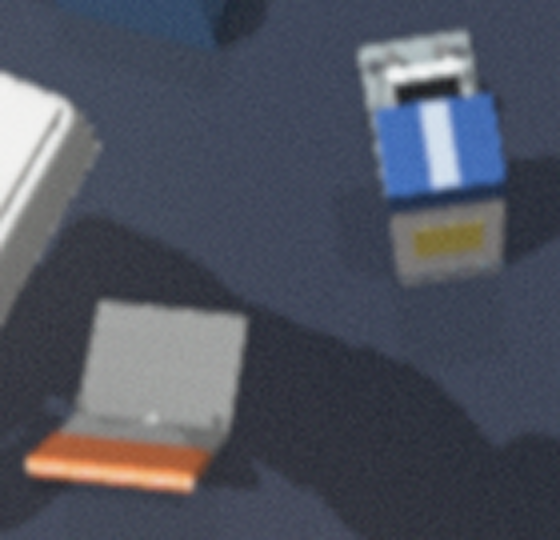

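The crops give clear corners: carton top, blade tip (side crop 450,298 / 615,374), handle top edge, and rest foot rear corners (35,465 / 180,497).

```bash
cat > h.py <<'E'
import numpy as np
from scipy.spatial.transform import Rotation as R
def ray(s,u,v):
    W=np.array(s['world_to_cam']);c=-W[:3,:3].T@W[:3,3]
    d=W[:3,:3].T@np.array([(u-s['cx'])/s['fx'],-(v-s['cy'])/s['fy'],-1.]);return c,d/np.linalg.norm(d)
def onz(s,u,v,z):
    c,d=ray(s,u,v);return c+d*(z-c[2])/d[2]
def proj(s,p):
    W=np.array(s['world_to_cam']);q=W[:3,:3]@np.array(p)+W[:3,3]
    return np.array([s['cx']-s['fx']*q[0]/q[2],s['cy']+s['fy']*q[1]/q[2]])
def tri(*ob):
    A=0;b=0
    for s,u,v in ob:
        c,d=ray(s,u,v);P=np.eye(3)-np.outer(d,d);A=A+P;b=b+P@c
    return np.linalg.solve(A,b)
E
python3 - <<'E'
from h import *;import pickle
np.set_printoptions(precision=4,suppress=True)
S=pickle.load(open('s0.pkl','rb'));a,b=S['side'],S['top']
sc=lambda p:(275+(p[0]-1.5)/4,170+(p[1]-1.5)/4)
tc=lambda p:(205+(p[0]-1.5)/4,155+(p[1]-1.5)/4)
def rep(n,ps,pt,z):
    A=np.array([onz(a,*sc(p),z) for p in ps]);B=np.array([onz(b,*tc(p),z) for p in pt])
    for l,X in(('side',A),('top',B)):
        if len(X):print(n,l,X[:,:2].tolist().__repr__() if 0 else np.round(X[:,:2],4).tolist(),'mean',X.mean(0)[:2],'edges',[round(float(np.linalg.norm(X[i]-X[i-1])),4) for i in range(len(X))])
# order: front-left, front-right, rear-right, rear-left to be judged
rep('carton',[(153,14),(279,38),(248,107),(118,75)],[(376,106),(495,94),(505,188),(388,200)],.15)
rep('tip',[(450,298),(615,374)],[(98,300),(247,318)],.004)
rep('htop',[(572,58),(732,121)],[(28,460),(192,488)],.082)
rep('foot',[(35,465),(180,497)],[(360,47),(468,32)],.006)
rep('boardtop',[(95,262),(190,290)],[(388,66),(474,56)],.085)
for n,s,t in (('carton c',(200,58),(441,147)),):
    print(n,tri((a,*sc(s)),(b,*tc(t))))
print('petri',tri((a,*sc((440,53))),(b,295,306)),onz(a,*sc((440,53)),.015),onz(b,295,306,.015))
print('bottle',tri((a,208,193),(b,414,176)));print('beaker',tri((a,222,235),(b,375,150)))
print('cardfront bottom top', [onz(b,*tc(p),0) for p in((402,284),(502,270))],'side rearright',[onz(a,*sc(p),0) for p in((240,330),(270,258))])
E
```

```text
carton side [[0.5617, 0.2301], [0.5276, 0.2811], [0.5711, 0.3098], [0.6023, 0.2557]] mean [0.5657 0.2692] edges [0.0479, 0.0614, 0.052, 0.0624]
carton top [[0.5703, 0.3087], [0.602, 0.2535], [0.5547, 0.2274], [0.5242, 0.2804]] mean [0.5628 0.2675] edges [0.0541, 0.0637, 0.0541, 0.0612]
tip side [[0.4737, 0.3581], [0.4479, 0.4446]] mean [0.4608 0.4013] edges [0.0903, 0.0903]
tip top [[0.4441, 0.4436], [0.4698, 0.3564]] mean [0.457 0.4  ] edges [0.0909, 0.0909]
htop side [[0.3621, 0.3249], [0.3377, 0.4087]] mean [0.3499 0.3668] edges [0.0873, 0.0873]
htop top [[0.3355, 0.4081], [0.3571, 0.3213]] mean [0.3463 0.3647] edges [0.0894, 0.0894]
foot side [[0.6997, 0.3148], [0.6594, 0.3711]] mean [0.6796 0.343 ] edges [0.0692, 0.0692]
foot top [[0.6595, 0.3703], [0.6968, 0.3115]] mean [0.6782 0.3409] edges [0.0696, 0.0696]
boardtop side [[0.6447, 0.2915], [0.6224, 0.3323]] mean [0.6335 0.3119] edges [0.0465, 0.0465]
boardtop top [[0.6214, 0.3287], [0.6473, 0.2855]] mean [0.6344 0.3071] edges [0.0503, 0.0503]
carton c [0.5636 0.2676 0.1477]
petri [0.3444 0.221  0.012 ] [0.3477 0.2231 0.015 ] [0.3437 0.2211 0.015 ]
bottle [0.7137 0.0851 0.0866]
beaker [0.7476 0.1934 0.0739]
cardfront bottom top [array([0.5275, 0.2809, 0.    ]), array([0.56  , 0.2289, 0.    ])] side rearright [array([ 0.5678,  0.3054, -0.    ]), array([0.5227, 0.2764, 0.    ])]
```

```bash
cat >> h.py <<'E'
YC=np.radians(32.);HEEL=np.array([.5852,.2813,0.])
CX=np.array([np.cos(YC),np.sin(YC),0]);CY=np.array([-np.sin(YC),np.cos(YC),0]);CZ=np.array([0,0,1.])
def toolR(z,y):
    z=z/np.linalg.norm(z);return R.from_matrix(np.stack([np.cross(y,z),y,z],1))
def tip(a): return R.from_rotvec(CY*a)     # carton lean
def carton_grasp(lean,h=.125,tilt=np.radians(15),back=0.,heel=HEEL):
    q=tip(lean);z=np.sin(tilt)*CX-np.cos(tilt)*CZ
    Rt=toolR(z,CY);p=heel+q.apply(-.025*CX+h*CZ+z*(.008-back));return p,q*Rt
def plan(segs,start=None):
    """segs: list of (pos,Rot,n). prints rounded tool rows"""
    from plant import r
    s=r.get_state()
    p,q=(s['tool_pos'],R.from_quat(s['eef_rot'])) if start is None else start
    for P,Q,n in segs:
        w=(q.inv()*Q).as_rotvec()/n; p0,q0=np.array(p),q; pc,qc=p0.copy(),q0; rows=[]
        for i in range(n):
            want=p0+(P-p0)*(i+1)/n; d=np.round(qc.inv().apply(want-pc),3)
            ww=np.round((qc.inv()*(q0*R.from_rotvec(w*(i+1)))).as_rotvec(),3)
            pc=pc+qc.apply(d);qc=qc*R.from_rotvec(ww);rows.append((d+0.,ww+0.))
        for d,ww in rows: print('d',d.tolist(),'w',ww.tolist())
        print('-- end',np.round(pc,4),'err mm',np.round((pc-P)*1e3,1),'deg',np.degrees((qc.inv()*Q).magnitude()).round(2)); p,q=pc,qc
def st():
    from plant import r
    s=r.get_state();print(round(s['clock'],2),np.round(s['tool_pos'],4),np.round(s['eef_rot'],4),'F',np.round(s['contact_force'],1),'op',round(s['opening'],3),'q',np.round(s['q'],2));return s
E
python3 - <<'E'
from h import *
st()
p,q=carton_grasp(0,back=.1)
plan([(p+[0,0,.02],q,11)])
print(carton_grasp(0)[0])
E
```

```text
0.1 [0.2738 0.5612 0.249 ] [ 2.249e-01  9.744e-01 -8.000e-04 -1.000e-04] F [-0.7 -0.1  0.3] op 1.001 q [-1.08  0.69 -0.19  1.57  0.16  0.9  -0.22]
d [-0.034, -0.014, 0.001] w [-0.012, -0.022, -0.091]
d [-0.033, -0.018, 0.002] w [-0.012, -0.022, -0.092]
d [-0.031, -0.02, 0.003] w [-0.013, -0.021, -0.091]
d [-0.029, -0.023, 0.003] w [-0.012, -0.022, -0.092]
d [-0.027, -0.025, 0.003] w [-0.012, -0.022, -0.091]
d [-0.024, -0.028, 0.003] w [-0.012, -0.022, -0.092]
d [-0.021, -0.03, 0.003] w [-0.012, -0.022, -0.091]
d [-0.019, -0.032, 0.004] w [-0.013, -0.021, -0.092]
d [-0.015, -0.034, 0.003] w [-0.012, -0.022, -0.091]
d [-0.012, -0.035, 0.004] w [-0.012, -0.022, -0.092]
d [-0.009, -0.036, 0.003] w [-0.012, -0.022, -0.091]
-- end [0.5438 0.2552 0.2339] err mm [-0.  -0.2  0. ] deg 0.02
[0.56575473 0.26914924 0.11727259]
```

>>> drive_tool([
  {"dz": -0.04, "claw": 1},
  {"dx": -0.034, "dy": -0.014, "dz": 0.001, "wx": -0.012, "wy": -0.022, "wz": -0.091},
  {"dx": -0.033, "dy": -0.018, "dz": 0.002, "wx": -0.012, "wy": -0.022, "wz": -0.092},
  {"dx": -0.031, "dy": -0.02, "dz": 0.003, "wx": -0.012, "wy": -0.022, "wz": -0.092},
  {"dx": -0.029, "dy": -0.023, "dz": 0.003, "wx": -0.012, "wy": -0.022, "wz": -0.092},
  {"dx": -0.027, "dy": -0.025, "dz": 0.003, "wx": -0.012, "wy": -0.022, "wz": -0.092},
  {"dx": -0.024, "dy": -0.028, "dz": 0.003, "wx": -0.012, "wy": -0.022, "wz": -0.092},
  {"dx": -0.021, "dy": -0.03, "dz": 0.003, "wx": -0.012, "wy": -0.022, "wz": -0.092},
  {"dx": -0.019, "dy": -0.032, "dz": 0.004, "wx": -0.012, "wy": -0.022, "wz": -0.092},
  {"dx": -0.015, "dy": -0.034, "dz": 0.003, "wx": -0.012, "wy": -0.022, "wz": -0.092},
  {"dx": -0.012, "dy": -0.035, "dz": 0.004, "wx": -0.012, "wy": -0.022, "wz": -0.092},
  {"dx": -0.009, "dy": -0.036, "dz": 0.003, "wx": -0.012, "wy": -0.022, "wz": -0.092},
], grip_force=20)

```text
validation failed for argument at $.co...
```

Run:
```python
from h import *
from plant import snapshot
import cv2,pickle
s=st()
w=snapshot('wrist');pickle.dump((s,w),open('w1.pkl','wb'));cv2.imwrite('pics/w1.png',w['color'][...,::-1])
print(np.round(w['T_tool_cam'],3).tolist(),w['fx'],w['cx'],w['cy'])
p1,q=carton_grasp(0,back=.1);p,q=carton_grasp(0)
plan([(p1,q,2),(p,q,4)])
```

```text
0.1 [0.2738 0.5612 0.249 ] [ 2.249e-01  9.744e-01 -8.000e-04 -1.000e-04] F [-0.7 -0.1  0.3] op 1.001 q [-1.08  0.69 -0.19  1.57  0.16  0.9  -0.22]
[[0.0, 0.962, 0.271, 0.07], [1.0, -0.001, 0.001, 0.001], [0.001, 0.271, -0.962, -0.134], [0.0, 0.0, 0.0, 1.0]] 304.5042353272215 322.95044654632795 199.6898724921224
d [-0.188, -0.078, 0.018] w [-0.067, -0.12, -0.503]
d [-0.124, -0.161, 0.029] w [-0.067, -0.12, -0.503]
-- end [0.5436 0.2552 0.2133] err mm [-0.2 -0.3 -0.5] deg 0.03
d [0.0, 0.0, 0.025] w [0.0, 0.0, 0.0]
d [0.0, 0.0, 0.025] w [0.0, 0.0, 0.0]
d [0.0, 0.0, 0.025] w [0.0, 0.0, 0.0]
d [0.0, 0.0, 0.025] w [0.0, 0.0, 0.0]
-- end [0.5656 0.2689 0.1168] err mm [-0.2 -0.2 -0.5] deg 0.03
```

View pics/w1.png

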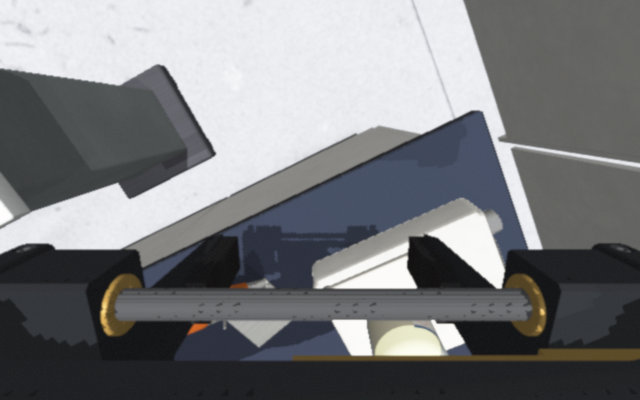

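The wrist picture is still the start pose: the call was refused and the arm didn't move. The hotplate bottle shows at (405,340), below the gripper. I'll retry with complete rows.

>>> drive_tool([
  {"dx": 0, "dy": 0, "dz": -0.04, "wx": 0, "wy": 0, "wz": 0, "claw": 1},
  {"dx": -0.034, "dy": -0.014, "dz": 0.001, "wx": -0.012, "wy": -0.022, "wz": -0.091, "claw": 1},
  {"dx": -0.033, "dy": -0.018, "dz": 0.002, "wx": -0.012, "wy": -0.022, "wz": -0.092, "claw": 1},
  {"dx": -0.031, "dy": -0.02, "dz": 0.003, "wx": -0.012, "wy": -0.022, "wz": -0.092, "claw": 1},
  {"dx": -0.029, "dy": -0.023, "dz": 0.003, "wx": -0.012, "wy": -0.022, "wz": -0.092, "claw": 1},
  {"dx": -0.027, "dy": -0.025, "dz": 0.003, "wx": -0.012, "wy": -0.022, "wz": -0.092, "claw": 1},
], grip_force=20)

```text
clock: 0.75
tool_pos: [0.3977, 0.4219, 0.2823]
eef_rot: [-0.005, 0.998, 0.016, 0.06]
contact_force: [0.2, 0.5, 0.2]
opening: 0.996
```

>>> drive_tool([
  {"dx": -0.024, "dy": -0.028, "dz": 0.003, "wx": -0.012, "wy": -0.022, "wz": -0.092, "claw": 1},
  {"dx": -0.021, "dy": -0.03, "dz": 0.003, "wx": -0.012, "wy": -0.022, "wz": -0.092, "claw": 1},
  {"dx": -0.019, "dy": -0.032, "dz": 0.004, "wx": -0.012, "wy": -0.022, "wz": -0.092, "claw": 1},
  {"dx": -0.015, "dy": -0.034, "dz": 0.003, "wx": -0.012, "wy": -0.022, "wz": -0.092, "claw": 1},
  {"dx": -0.012, "dy": -0.035, "dz": 0.004, "wx": -0.012, "wy": -0.022, "wz": -0.092, "claw": 1},
  {"dx": -0.009, "dy": -0.036, "dz": 0.003, "wx": -0.012, "wy": -0.022, "wz": -0.092, "claw": 1},
  {"dx": 0, "dy": 0, "dz": 0, "wx": 0, "wy": 0, "wz": 0, "claw": 1},
])

```text
clock: 1.45
tool_pos: [0.5483, 0.2478, 0.2735]
eef_rot: [-0.27, 0.954, 0.032, 0.126]
contact_force: [-0.5, -0.4, -0.7]
opening: 0.998
```

Run:
```python
from h import *
from plant import snapshot
import cv2,pickle
s=st()
w=snapshot('wrist');pickle.dump((s,w),open('w1.pkl','wb'));cv2.imwrite('pics/w2.png',w['color'][...,::-1])
p1,q=carton_grasp(0,back=.1);p,q=carton_grasp(0)
plan([(p1,q,2),(p,q,4)])
```

```text
1.45 [0.5483 0.2478 0.2735] [-0.2704  0.9539  0.0322  0.1262] F [-0.5 -0.4 -0.7] op 0.998 q [-0.2   0.56 -0.48  1.85  0.5   0.56  1.15]
d [0.008, 0.002, 0.029] w [-0.002, 0.0, -0.001]
d [0.008, 0.002, 0.029] w [-0.002, 0.0, -0.002]
-- end [0.5438 0.2549 0.2138] err mm [ 0.  -0.6 -0. ] deg 0.03
d [0.0, 0.0, 0.025] w [0.0, 0.0, 0.0]
d [0.0, 0.0, 0.025] w [0.0, 0.0, 0.0]
d [0.0, 0.0, 0.025] w [0.0, 0.0, 0.0]
d [0.0, 0.001, 0.025] w [0.0, 0.0, 0.0]
-- end [0.5653 0.2694 0.1173] err mm [-0.5  0.2 -0. ] deg 0.03
```

View pics/w2.png

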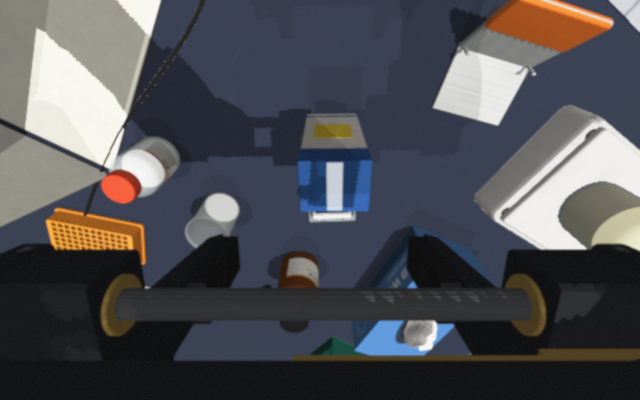

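The wrist view shows the carton upright, its top's white strip at about (335,186) and its rear top edge near row 211. It's square to the jaws and slightly to the right, so I'll check the offset against the plan.

Run:
```python
from h import *;import pickle,cv2
s,w=pickle.load(open('w1.pkl','rb'))
T=np.eye(4);T[:3,:3]=R.from_quat(s['eef_rot']).as_matrix();T[:3,3]=s['tool_pos']
w['world_to_cam']=np.linalg.inv(T@w['T_tool_cam'])
im=w['color'];hsv=cv2.cvtColor(im,cv2.COLOR_RGB2HSV)[100:230,280:390]
m=cv2.inRange(hsv,(100,140,60),(130,255,255));ys,xs=np.nonzero(m)
for y in range(145,215,6):
    x=np.nonzero(m[y-100])[0];print(y,(x.min()+280,x.max()+280) if len(x) else '',im[y,310].tolist())
for n,px in dict(rl=(299,211),rr=(371,211)).items():print(n,onz(w,*px,.15))
for n,p in dict(cl=(-.025,.031),cr=(-.025,-.031),rl=(0,.031),rr=(0,-.031)).items():
    for k in(0,-.05):print(n,k,proj(w,HEEL+CX*k+CY*p[1]+CZ*.15))
```

```text
145  [106, 101, 98]
151 (np.int64(300), np.int64(368)) [22, 40, 67]
157 (np.int64(299), np.int64(369)) [23, 40, 67]
163 (np.int64(297), np.int64(371)) [45, 84, 144]
169 (np.int64(298), np.int64(371)) [40, 75, 128]
175 (np.int64(298), np.int64(370)) [32, 60, 104]
181 (np.int64(299), np.int64(370)) [32, 62, 108]
187 (np.int64(299), np.int64(369)) [28, 53, 89]
193 (np.int64(299), np.int64(369)) [30, 53, 89]
199 (np.int64(300), np.int64(369)) [28, 52, 92]
205 (np.int64(300), np.int64(368)) [49, 89, 153]
211 (np.int64(301), np.int64(366)) [82, 108, 149]
rl [0.60312006 0.25500471 0.15      ]
rr [0.56815762 0.31112065 0.15      ]
cl 0 [367.4759205  209.76309805]
cl -0.05 [371.56161297 159.0482866 ]
cr 0 [299.80255313 209.84082882]
cr -0.05 [297.0893763  159.26118624]
rl 0 [367.4759205  209.76309805]
rl -0.05 [371.56161297 159.0482866 ]
rr 0 [299.80255313 209.84082882]
rr -0.05 [297.0893763  159.26118624]
```

The model agrees with the wrist view to about 1 mm. Descend and grip.

>>> drive_tool([
  {"dx": 0.008, "dy": 0.002, "dz": 0.029, "wx": -0.002, "wy": 0, "wz": -0.001, "claw": 1},
  {"dx": 0.008, "dy": 0.002, "dz": 0.029, "wx": -0.002, "wy": 0, "wz": -0.002, "claw": 1},
  {"dx": 0, "dy": 0, "dz": 0.025, "wx": 0, "wy": 0, "wz": 0, "claw": 1},
  {"dx": 0, "dy": 0, "dz": 0.025, "wx": 0, "wy": 0, "wz": 0, "claw": 1},
  {"dx": 0, "dy": 0, "dz": 0.025, "wx": 0, "wy": 0, "wz": 0, "claw": 1},
  {"dx": 0, "dy": 0.001, "dz": 0.025, "wx": 0, "wy": 0, "wz": 0, "claw": 1},
  {"dx": 0, "dy": 0, "dz": 0, "wx": 0, "wy": 0, "wz": 0, "claw": 1},
])

```text
clock: 2.2
tool_pos: [0.5611, 0.2763, 0.1155]
eef_rot: [-0.279, 0.952, 0.037, 0.124]
contact_force: [-0.4, -0.2, -0.5]
opening: 0.998
```

Run:
```python
from h import *
st();p,q=carton_grasp(0);plan([(p,q,1)])
```

```text
2.2 [0.5611 0.2763 0.1155] [-0.2787  0.9516  0.0372  0.1239] F [-0.4 -0.2 -0.5] op 0.998 q [-0.4   0.81 -0.2   1.92  0.7   0.21  0.94]
d [0.0, -0.008, -0.002] w [0.005, -0.002, 0.011]
-- end [0.565  0.2693 0.1174] err mm [-0.7  0.1  0.2] deg 0.03
```

>>> drive_tool([
  {"dx": 0, "dy": -0.008, "dz": -0.002, "wx": 0.005, "wy": -0.002, "wz": 0.011, "claw": 1},
  {"dx": 0, "dy": 0, "dz": 0, "wx": 0, "wy": 0, "wz": 0, "claw": 1},
  {"dx": 0, "dy": 0, "dz": 0, "wx": 0, "wy": 0, "wz": 0, "claw": 1},
])

```text
clock: 2.5
tool_pos: [0.5681, 0.267, 0.1217]
eef_rot: [-0.271, 0.953, 0.036, 0.129]
contact_force: [-0.2, 0.2, 0.8]
opening: 1.0
```

Run:
```python
from h import *
st();p,q=carton_grasp(0);plan([(p,q,1)])
```

```text
2.5 [0.5681 0.267  0.1217] [-0.2711  0.9532  0.0358  0.1288] F [-0.2  0.2  0.8] op 1.0 q [-0.39  0.8  -0.2   1.92  0.7   0.21  0.95]
d [0.002, 0.003, 0.004] w [-0.003, 0.006, -0.004]
-- end [0.5658 0.2691 0.1173] err mm [ 0.  -0.1  0.1] deg 0.03
```

>>> drive_tool([
  {"dx": 0.001, "dy": 0.002, "dz": 0.002, "wx": 0, "wy": 0.003, "wz": 0, "claw": 1},
  {"dx": 0, "dy": 0, "dz": 0, "wx": 0, "wy": 0, "wz": 0, "claw": 1},
  {"dx": 0, "dy": 0, "dz": 0, "wx": 0, "wy": 0, "wz": 0, "claw": 1},
])

```text
clock: 2.8
tool_pos: [0.5659, 0.2689, 0.1182]
eef_rot: [-0.272, 0.953, 0.035, 0.126]
contact_force: [-0.6, -0.4, -0.5]
opening: 1.0
```

Run:
```python
from h import *
st();p,q=carton_grasp(0);plan([(p,q,1)])
```

```text
2.8 [0.5659 0.2689 0.1182] [-0.2718  0.9534  0.0354  0.1264] F [-0.6 -0.4 -0.5] op 1.0 q [-0.39  0.81 -0.2   1.92  0.7   0.21  0.94]
d [0.0, 0.0, 0.001] w [-0.002, 0.001, -0.003]
-- end [0.5661 0.269  0.1172] err mm [ 0.4 -0.2 -0. ] deg 0.03
```

Centred. Close at 20 N.

>>> drive_tool([
  {"dx": 0, "dy": 0, "dz": 0, "wx": 0, "wy": 0, "wz": 0, "claw": 0.5},
  {"dx": 0, "dy": 0, "dz": 0, "wx": 0, "wy": 0, "wz": 0, "claw": 0.5},
  {"dx": 0, "dy": 0, "dz": 0, "wx": 0, "wy": 0, "wz": 0, "claw": 0.5},
  {"dx": 0, "dy": 0, "dz": 0, "wx": 0, "wy": 0, "wz": 0, "claw": 0.5},
], grip_force=20)

```text
clock: 3.2
tool_pos: [0.566, 0.2687, 0.1179]
eef_rot: [-0.272, 0.953, 0.035, 0.126]
contact_force: [-0.2, 1.1, -0.9]
opening: 0.702
```

Run:
```python
from h import *
s=st()
# arc about heel from current pose: constant body twist per 2.5deg
p,q=s['tool_pos'],R.from_quat(s['eef_rot'])
for n,tot in((12,30),):
    a=np.radians(tot/n)
    p1=HEEL+tip(a).apply(p-HEEL);print(q.inv().apply(p1-p),q.inv().apply(CY*a))
```

```text
3.2 [0.566  0.2687 0.1179] [-0.2717  0.9534  0.0353  0.1263] F [-0.2  1.1 -0.9] op 0.702 q [-0.39  0.81 -0.2   1.92  0.7   0.21  0.94]
[-5.21884069e-03  1.61602315e-05  4.83225984e-04] [ 1.26455347e-04  4.36329479e-02 -9.34722659e-05]
```

>>> drive_tool([
  {"dx": -0.0052, "dy": 0, "dz": 0.0015, "wx": 0, "wy": 0.0436, "wz": 0, "claw": 0.5},
  {"dx": -0.0052, "dy": 0, "dz": 0.0005, "wx": 0, "wy": 0.0436, "wz": 0, "claw": 0.5},
  {"dx": -0.0052, "dy": 0, "dz": 0.0005, "wx": 0, "wy": 0.0436, "wz": 0, "claw": 0.5},
  {"dx": -0.0052, "dy": 0, "dz": 0.0005, "wx": 0, "wy": 0.0436, "wz": 0, "claw": 0.5},
  {"dx": -0.0052, "dy": 0, "dz": 0.0005, "wx": 0, "wy": 0.0436, "wz": 0, "claw": 0.5},
  {"dx": 0, "dy": 0, "dz": 0, "wx": 0, "wy": 0, "wz": 0, "claw": 0.5},
  {"dx": 0, "dy": 0, "dz": 0, "wx": 0, "wy": 0, "wz": 0, "claw": 0.5},
])

```text
clock: 3.9
tool_pos: [0.5891, 0.2833, 0.12]
eef_rot: [-0.274, 0.962, 0.006, 0.023]
contact_force: [-0.3, 0.8, 4.5]
opening: 0.704
```

```bash
cat >> h.py <<'E'
def lean(s,tilt=15):
    p=s['tool_pos'];z=R.from_quat(s['eef_rot']).as_matrix()[:,2]
    a=np.degrees(np.arctan2(z@CX,-z[2]))
    L=tilt-a;g=p-z*.008;g0=HEEL+tip(np.radians(L)).apply(-.025*CX+.125*CZ)
    print('tool lean %.2f'%L,'grasp off (cx,cy,z) mm',np.round([(g-g0)@v*1e3 for v in(CX,CY,CZ)],1))
E
python3 - <<'E'
from h import *
lean(st())
E
```

```text
3.9 [0.5891 0.2833 0.12  ] [-0.2738  0.9615  0.0061  0.023 ] F [-0.3  0.8  4.5] op 0.704 q [-0.28  0.9  -0.44  1.62  0.54  0.7   1.14]
tool lean 12.27 grasp off (cx,cy,z) mm [ 1.8 -0.4  0.5]
```

>>> drive_tool([
  {"dx": -0.0052, "dy": 0, "dz": 0.0005, "wx": 0, "wy": 0.0436, "wz": 0, "claw": 0.5},
  {"dx": -0.0052, "dy": 0, "dz": 0.0005, "wx": 0, "wy": 0.0436, "wz": 0, "claw": 0.5},
  {"dx": -0.0052, "dy": 0, "dz": 0.0005, "wx": 0, "wy": 0.0436, "wz": 0, "claw": 0.5},
  {"dx": -0.0052, "dy": 0, "dz": 0.0005, "wx": 0, "wy": 0.0436, "wz": 0, "claw": 0.5},
  {"dx": -0.0052, "dy": 0, "dz": 0.0005, "wx": 0, "wy": 0.0436, "wz": 0, "claw": 0.5},
  {"dx": -0.0052, "dy": 0, "dz": 0.0005, "wx": 0, "wy": 0.0436, "wz": 0, "claw": 0.5},
  {"dx": 0, "dy": 0, "dz": 0, "wx": 0, "wy": 0, "wz": 0, "claw": 0.5},
  {"dx": 0, "dy": 0, "dz": 0, "wx": 0, "wy": 0, "wz": 0, "claw": 0.5},
])

```text
clock: 4.7
tool_pos: [0.6156, 0.2998, 0.1148]
eef_rot: [-0.272, 0.956, -0.03, -0.102]
contact_force: [1.0, 0.4, 4.0]
opening: 0.7
```

Run:
```python
from h import *
lean(st())
```

```text
4.7 [0.6156 0.2998 0.1148] [-0.2722  0.9563 -0.0297 -0.1022] F [1.  0.4 4. ] op 0.7 q [-0.32  1.06 -0.47  1.21  0.43  1.19  1.3 ]
tool lean 27.22 grasp off (cx,cy,z) mm [ 2.3 -0.4  0. ]
```

One more step with small rotation until it meets the rest.

>>> drive_tool([
  {"dx": -0.0026, "dy": 0, "dz": 0.0002, "wx": 0, "wy": 0.022, "wz": 0, "claw": 0.5},
  {"dx": -0.0026, "dy": 0, "dz": 0.0002, "wx": 0, "wy": 0.022, "wz": 0, "claw": 0.5},
  {"dx": 0, "dy": 0, "dz": 0, "wx": 0, "wy": 0, "wz": 0, "claw": 0.5},
  {"dx": 0, "dy": 0, "dz": 0, "wx": 0, "wy": 0, "wz": 0, "claw": 0.5},
])

```text
clock: 5.1
tool_pos: [0.6173, 0.3007, 0.1128]
eef_rot: [-0.272, 0.953, -0.037, -0.127]
contact_force: [-3.0, -1.6, 5.9]
opening: 0.702
```

Run:
```python
from h import *
from plant import snapshot
import cv2
lean(st())
a=snapshot('side')['color'][150:310,220:460,::-1]
cv2.imwrite('pics/s2.png',cv2.resize(a,None,fx=3,fy=3,interpolation=cv2.INTER_CUBIC))
```

```text
5.1 [0.6173 0.3007 0.1128] [-0.2718  0.9533 -0.0371 -0.1265] F [-3.  -1.6  5.9] op 0.702 q [-0.34  1.09 -0.47  1.14  0.41  1.27  1.32]
tool lean 30.15 grasp off (cx,cy,z) mm [-1.6 -0.6 -0.1]
```

View pics/s2.png

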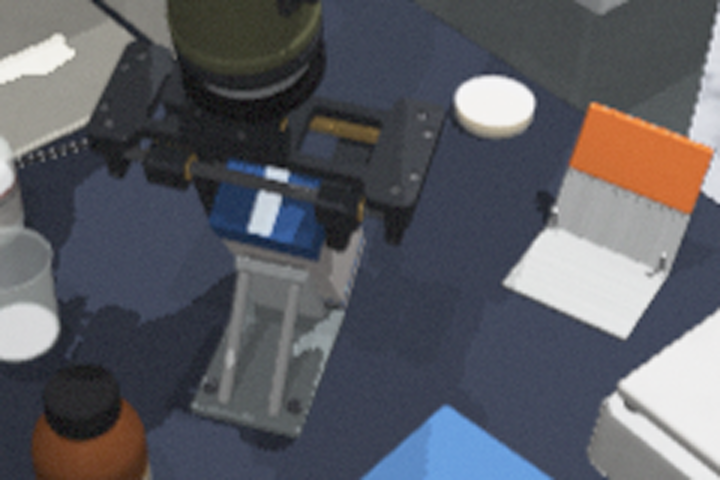

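The side view shows the carton tipped onto the board, its blue top above the rest's top bar at (270,260). The petri dish, beaker and blade are where they were. Force is now about 3.4 N back from the rest, so it's in contact. Release and retreat.

>>> drive_tool([
  {"dx": 0, "dy": 0, "dz": 0, "wx": 0, "wy": 0, "wz": 0, "claw": 0.8},
  {"dx": 0, "dy": 0, "dz": 0, "wx": 0, "wy": 0, "wz": 0, "claw": 1},
  {"dx": 0, "dy": 0, "dz": 0, "wx": 0, "wy": 0, "wz": 0, "claw": 1},
  {"dx": 0, "dy": 0, "dz": 0, "wx": 0, "wy": 0, "wz": 0, "claw": 1},
  {"dx": 0, "dy": 0, "dz": -0.015, "wx": 0, "wy": 0, "wz": 0, "claw": 1},
  {"dx": 0, "dy": 0, "dz": -0.03, "wx": 0, "wy": 0, "wz": 0, "claw": 1},
  {"dx": 0, "dy": 0, "dz": -0.03, "wx": 0, "wy": 0, "wz": 0, "claw": 1},
  {"dx": 0, "dy": 0, "dz": -0.03, "wx": 0, "wy": 0, "wz": 0, "claw": 1},
  {"dx": 0, "dy": 0, "dz": 0, "wx": 0, "wy": 0, "wz": 0, "claw": 1},
])

```text
clock: 6.05
tool_pos: [0.644, 0.3178, 0.2185]
eef_rot: [-0.271, 0.954, -0.035, -0.121]
contact_force: [-0.4, 0.8, -0.1]
opening: 0.999
```

```bash
cat >> h.py <<'E'
def blade_pose(tipxy,yaw,up=0.,back=0.,pitch=0.):
    """tool pose for gripping the blade whose tip is at tipxy; back along handle"""
    bx=np.array([np.cos(yaw),np.sin(yaw),0]);by=np.array([-np.sin(yaw),np.cos(yaw),0])
    c,s=np.cos(np.pi/6),.5
    y=c*bx+s*CZ;z=s*bx-c*CZ
    g=np.array([*tipxy,.004+up])-.105*bx+.057*CZ
    return g+z*(.008-back),toolR(z,y)
YB=np.radians(16.6);TIP=(.459,.4007)
E
python3 - <<'E'
from h import *
s=st()
p,q=blade_pose(TIP,YB,back=.10)
up=np.array([*(s['tool_pos'][:2]*.5+p[:2]*.5),.29])
q0=R.from_quat(s['eef_rot']);qm=q0*R.from_rotvec((q0.inv()*q).as_rotvec()*.5)
print(p,np.degrees((q0.inv()*q).as_rotvec()))
plan([(up,qm,9),(p,q,10)])
E
```

```text
6.05 [0.644  0.3178 0.2185] [-0.2712  0.9543 -0.0346 -0.1205] F [-0.4  0.8 -0.1] op 0.999 q [-0.36  1.03 -0.48  0.93  0.38  1.51  1.37]
[0.31429329 0.35756106 0.14067434] [-34.13703974 -37.49469783 100.24337636]
d [0.016, 0.012, -0.004] w [-0.033, -0.036, 0.097]
d [0.017, 0.01, -0.004] w [-0.033, -0.037, 0.097]
d [0.017, 0.008, -0.005] w [-0.033, -0.036, 0.098]
d [0.018, 0.007, -0.005] w [-0.033, -0.036, 0.097]
d [0.019, 0.005, -0.006] w [-0.034, -0.037, 0.097]
d [0.019, 0.004, -0.006] w [-0.033, -0.036, 0.097]
d [0.019, 0.002, -0.006] w [-0.033, -0.036, 0.097]
d [0.018, 0.001, -0.008] w [-0.033, -0.037, 0.098]
d [0.019, -0.001, -0.008] w [-0.033, -0.036, 0.097]
-- end [0.479  0.338  0.2903] err mm [-0.1  0.3  0.3] deg 0.02
d [0.016, -0.007, 0.014] w [-0.03, -0.033, 0.087]
d [0.016, -0.008, 0.013] w [-0.03, -0.033, 0.088]
d [0.016, -0.011, 0.012] w [-0.029, -0.032, 0.087]
d [0.015, -0.011, 0.012] w [-0.03, -0.033, 0.088]
d [0.014, -0.014, 0.01] w [-0.03, -0.033, 0.087]
d [0.013, -0.015, 0.01] w [-0.03, -0.032, 0.088]
d [0.012, -0.017, 0.009] w [-0.03, -0.033, 0.087]
d [0.011, -0.017, 0.008] w [-0.029, -0.033, 0.088]
d [0.01, -0.019, 0.007] w [-0.03, -0.033, 0.087]
d [0.008, -0.02, 0.006] w [-0.03, -0.032, 0.088]
-- end [0.3145 0.3574 0.1408] err mm [ 0.2 -0.1  0.1] deg 0.04
```

>>> drive_tool([
  {"dx": 0.016, "dy": 0.012, "dz": -0.004, "wx": -0.033, "wy": -0.036, "wz": 0.097, "claw": 1},
  {"dx": 0.017, "dy": 0.01, "dz": -0.004, "wx": -0.033, "wy": -0.037, "wz": 0.097, "claw": 1},
  {"dx": 0.017, "dy": 0.008, "dz": -0.005, "wx": -0.033, "wy": -0.036, "wz": 0.098, "claw": 1},
  {"dx": 0.018, "dy": 0.007, "dz": -0.005, "wx": -0.033, "wy": -0.036, "wz": 0.097, "claw": 1},
  {"dx": 0.019, "dy": 0.005, "dz": -0.006, "wx": -0.034, "wy": -0.037, "wz": 0.097, "claw": 1},
  {"dx": 0.019, "dy": 0.004, "dz": -0.006, "wx": -0.033, "wy": -0.036, "wz": 0.097, "claw": 1},
  {"dx": 0.019, "dy": 0.002, "dz": -0.006, "wx": -0.033, "wy": -0.036, "wz": 0.097, "claw": 1},
  {"dx": 0.018, "dy": 0.001, "dz": -0.008, "wx": -0.033, "wy": -0.037, "wz": 0.098, "claw": 1},
  {"dx": 0.019, "dy": -0.001, "dz": -0.008, "wx": -0.033, "wy": -0.036, "wz": 0.097, "claw": 1},
])

```text
clock: 6.95
tool_pos: [0.4764, 0.3354, 0.2868]
eef_rot: [0.176, 0.98, 0.095, 0.016]
contact_force: [-0.4, -0.0, -0.2]
opening: 1.003
```

>>> drive_tool([
  {"dx": 0.016, "dy": -0.007, "dz": 0.014, "wx": -0.03, "wy": -0.033, "wz": 0.087, "claw": 1},
  {"dx": 0.016, "dy": -0.008, "dz": 0.013, "wx": -0.03, "wy": -0.033, "wz": 0.088, "claw": 1},
  {"dx": 0.016, "dy": -0.011, "dz": 0.012, "wx": -0.029, "wy": -0.032, "wz": 0.087, "claw": 1},
  {"dx": 0.015, "dy": -0.011, "dz": 0.012, "wx": -0.03, "wy": -0.033, "wz": 0.088, "claw": 1},
  {"dx": 0.014, "dy": -0.014, "dz": 0.01, "wx": -0.03, "wy": -0.033, "wz": 0.087, "claw": 1},
  {"dx": 0.013, "dy": -0.015, "dz": 0.01, "wx": -0.03, "wy": -0.032, "wz": 0.088, "claw": 1},
  {"dx": 0.012, "dy": -0.017, "dz": 0.009, "wx": -0.03, "wy": -0.033, "wz": 0.087, "claw": 1},
  {"dx": 0.011, "dy": -0.017, "dz": 0.008, "wx": -0.029, "wy": -0.033, "wz": 0.088, "claw": 1},
  {"dx": 0.01, "dy": -0.019, "dz": 0.007, "wx": -0.03, "wy": -0.033, "wz": 0.087, "claw": 1},
  {"dx": 0.008, "dy": -0.02, "dz": 0.006, "wx": -0.03, "wy": -0.032, "wz": 0.088, "claw": 1},
  {"dx": 0, "dy": 0, "dz": 0, "wx": 0, "wy": 0, "wz": 0, "claw": 1},
  {"dx": 0, "dy": 0, "dz": 0, "wx": 0, "wy": 0, "wz": 0, "claw": 1},
])

```text
clock: 8.15
tool_pos: [0.3727, 0.3257, 0.2004]
eef_rot: [0.421, 0.894, 0.117, 0.094]
contact_force: [-0.6, 0.1, 0.0]
opening: 1.001
```

Run:
```python
from h import *
from plant import snapshot
import cv2,pickle
s=st()
w=snapshot('wrist')
p,q=blade_pose(TIP,YB,back=.10)
plan([(p,q,1)])
T=np.eye(4);T[:3,:3]=R.from_quat(s['eef_rot']).as_matrix();T[:3,3]=s['tool_pos']
w['world_to_cam']=np.linalg.inv(T@w['T_tool_cam']);im=w['color']
pickle.dump(w,open('w3.pkl','wb'))
m=cv2.inRange(cv2.cvtColor(im,cv2.COLOR_RGB2HSV),(5,150,80),(20,255,255))
ys,xs=np.nonzero(m);print('orange bbox',xs.min(),xs.max(),ys.min(),ys.max())
by=np.array([-np.sin(YB),np.cos(YB),0]);bx=np.array([np.cos(YB),np.sin(YB),0])
u=-.5*bx+np.sqrt(.75)*CZ;g=np.array([*TIP,.004])-.105*bx+.057*CZ
v=im[...,::-1].copy()
for a in(-.024,.024):
    for b in(-.045,.045):
        x=proj(w,g+a*u+b*by);print('band',a,b,x.round(1));cv2.drawMarker(v,tuple(int(t) for t in x),(0,255,0),0,10)
for b in(-.045,.045):
    x=proj(w,np.array([*TIP,.004])+b*by);print('tip',b,x.round(1));cv2.drawMarker(v,tuple(int(t) for t in x),(0,255,0),0,10)
cv2.imwrite('pics/w3.png',v)
```

```text
8.15 [0.3727 0.3257 0.2004] [0.4215 0.8943 0.1172 0.0937] F [-0.6  0.1  0. ] op 1.001 q [-0.88  0.55 -0.02  2.27  1.22  0.14 -1.4 ]
d [0.066, -0.041, 0.046] w [-0.213, -0.092, 0.385]
-- end [0.3139 0.3578 0.1402] err mm [-0.3  0.3 -0.5] deg 0.03
orange bbox 105 633 79 358
band -0.024 -0.045 [285.8 179. ]
band -0.024 0.045 [321.1  88.8]
band 0.024 -0.045 [267.7 183.3]
band 0.024 0.045 [308.8  75.3]
tip -0.045 [352.2 195.3]
tip 0.045 [384.1 123.7]
```

View pics/w3.png

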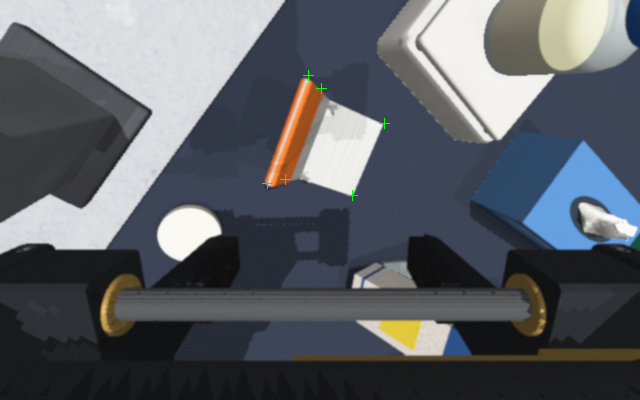

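The markers projected from my blade estimate fall on the blade's corners within about 1–2 px, and the carton is leaning by itself at (400,310). The arm stopped short because the wrist (q6≈0.14) is near its singular range. The half-turned grasp with q5→π suits it, so I'll yaw the tool the other way.

>>> drive_tool([
  {"dx": 0, "dy": 0, "dz": -0.03, "wx": 0, "wy": 0, "wz": -0.06, "claw": 1},
  {"dx": 0, "dy": 0, "dz": 0, "wx": 0, "wy": 0, "wz": -0.12, "claw": 1},
  {"dx": 0, "dy": 0, "dz": 0, "wx": 0, "wy": 0, "wz": -0.12, "claw": 1},
  {"dx": 0, "dy": 0, "dz": 0, "wx": 0, "wy": 0, "wz": -0.12, "claw": 1},
  {"dx": 0, "dy": 0, "dz": 0, "wx": 0, "wy": 0, "wz": -0.12, "claw": 1},
  {"dx": 0, "dy": 0, "dz": 0, "wx": 0, "wy": 0, "wz": -0.12, "claw": 1},
  {"dx": 0, "dy": 0, "dz": 0, "wx": 0, "wy": 0, "wz": -0.12, "claw": 1},
  {"dx": 0, "dy": 0, "dz": 0, "wx": 0, "wy": 0, "wz": -0.12, "claw": 1},
  {"dx": 0, "dy": 0, "dz": 0, "wx": 0, "wy": 0, "wz": -0.12, "claw": 1},
  {"dx": 0, "dy": 0, "dz": 0, "wx": 0, "wy": 0, "wz": -0.12, "claw": 1},
  {"dx": 0, "dy": 0, "dz": 0, "wx": 0, "wy": 0, "wz": -0.12, "claw": 1},
  {"dx": 0, "dy": 0, "dz": 0, "wx": 0, "wy": 0, "wz": -0.12, "claw": 1},
])

```text
clock: 9.4
tool_pos: [0.3653, 0.3218, 0.2286]
eef_rot: [-0.245, 0.958, 0.03, 0.147]
contact_force: [-0.5, 0.1, 0.6]
opening: 1.0
```

```bash
cat >> h.py <<'E'
def blade_pose2(*a,**k):
    p,q=blade_pose(*a,**k);return p,q*R.from_rotvec([0,0,np.pi])
E
python3 - <<'E'
from h import *
s=st()
p,q=blade_pose2(TIP,YB,back=.10)
print(np.degrees((R.from_quat(s['eef_rot']).inv()*q).as_rotvec()))
plan([(p+[0,0,.04],q,12)])
E
```

```text
9.4 [0.3653 0.3218 0.2286] [-0.2452  0.9578  0.0304  0.1472] F [-0.5  0.1  0.6] op 1.0 q [-0.55  0.51 -0.53  2.24  1.2   0.43 -0.02]
[ 12.7583986   -6.50230189 -78.24316166]
d [0.003, 0.005, 0.003] w [0.019, -0.009, -0.114]
d [0.003, 0.005, 0.003] w [0.018, -0.01, -0.114]
d [0.003, 0.005, 0.003] w [0.019, -0.009, -0.113]
d [0.001, 0.006, 0.003] w [0.018, -0.01, -0.114]
d [0.001, 0.006, 0.002] w [0.019, -0.009, -0.114]
d [0.001, 0.006, 0.003] w [0.018, -0.01, -0.114]
d [-0.001, 0.006, 0.002] w [0.019, -0.009, -0.114]
d [-0.001, 0.006, 0.002] w [0.019, -0.01, -0.113]
d [-0.001, 0.006, 0.002] w [0.018, -0.009, -0.114]
d [-0.003, 0.006, 0.002] w [0.019, -0.01, -0.114]
d [-0.003, 0.005, 0.002] w [0.018, -0.009, -0.114]
d [-0.003, 0.006, 0.002] w [0.019, -0.01, -0.114]
-- end [0.314  0.3572 0.1807] err mm [-0.3 -0.4  0.1] deg 0.04
```

>>> drive_tool([
  {"dx": 0.003, "dy": 0.005, "dz": 0.003, "wx": 0.019, "wy": -0.009, "wz": -0.114, "claw": 1},
  {"dx": 0.003, "dy": 0.005, "dz": 0.003, "wx": 0.019, "wy": -0.009, "wz": -0.114, "claw": 1},
  {"dx": 0.003, "dy": 0.005, "dz": 0.003, "wx": 0.019, "wy": -0.009, "wz": -0.114, "claw": 1},
  {"dx": 0.001, "dy": 0.006, "dz": 0.003, "wx": 0.018, "wy": -0.01, "wz": -0.114, "claw": 1},
  {"dx": 0.001, "dy": 0.006, "dz": 0.002, "wx": 0.019, "wy": -0.009, "wz": -0.114, "claw": 1},
  {"dx": 0.001, "dy": 0.006, "dz": 0.003, "wx": 0.018, "wy": -0.01, "wz": -0.114, "claw": 1},
  {"dx": -0.001, "dy": 0.006, "dz": 0.002, "wx": 0.019, "wy": -0.009, "wz": -0.114, "claw": 1},
  {"dx": -0.001, "dy": 0.006, "dz": 0.002, "wx": 0.019, "wy": -0.01, "wz": -0.114, "claw": 1},
  {"dx": -0.001, "dy": 0.006, "dz": 0.002, "wx": 0.018, "wy": -0.009, "wz": -0.114, "claw": 1},
  {"dx": -0.003, "dy": 0.006, "dz": 0.002, "wx": 0.019, "wy": -0.01, "wz": -0.114, "claw": 1},
  {"dx": -0.003, "dy": 0.005, "dz": 0.002, "wx": 0.018, "wy": -0.009, "wz": -0.114, "claw": 1},
  {"dx": -0.003, "dy": 0.006, "dz": 0.002, "wx": 0.019, "wy": -0.01, "wz": -0.114, "claw": 1},
])

```text
clock: 10.6
tool_pos: [0.3142, 0.3575, 0.1806]
eef_rot: [0.775, -0.576, 0.156, -0.207]
contact_force: [0.2, -0.9, 0.1]
opening: 1.001
```

Run:
```python
from h import *
s=st()
p,q=blade_pose2(TIP,YB,back=.08)
plan([(p,q,6)])
```

```text
10.6 [0.3142 0.3575 0.1806] [ 0.7749 -0.5765  0.1563 -0.2067] F [ 0.2 -0.9  0.1] op 1.001 q [-0.89  0.67 -0.53  2.45  1.84  0.78  0.35]
d [0.0, 0.003, 0.009] w [0.0, 0.0, 0.0]
d [0.0, 0.004, 0.009] w [0.0, -0.001, 0.001]
d [0.0, 0.003, 0.009] w [0.0, 0.0, 0.0]
d [0.0, 0.003, 0.009] w [-0.001, -0.001, 0.001]
d [0.0, 0.004, 0.01] w [0.0, 0.0, 0.0]
d [0.0, 0.003, 0.009] w [0.0, -0.001, 0.001]
-- end [0.324  0.3603 0.123 ] err mm [ 0.1 -0.1 -0.4] deg 0.02
```

>>> drive_tool([
  {"dx": 0, "dy": 0.005, "dz": 0.014, "wx": 0, "wy": 0, "wz": 0, "claw": 0.5},
  {"dx": 0, "dy": 0.005, "dz": 0.014, "wx": 0, "wy": 0, "wz": 0, "claw": 0.5},
  {"dx": 0, "dy": 0.005, "dz": 0.014, "wx": 0, "wy": 0, "wz": 0, "claw": 0.5},
  {"dx": 0, "dy": 0.005, "dz": 0.014, "wx": 0, "wy": 0, "wz": 0, "claw": 0.5},
  {"dx": 0, "dy": 0, "dz": 0, "wx": 0, "wy": 0, "wz": 0, "claw": 0.5},
  {"dx": 0, "dy": 0, "dz": 0, "wx": 0, "wy": 0, "wz": 0, "claw": 0.5},
], grip_force=30)

```text
clock: 11.2
tool_pos: [0.3243, 0.3601, 0.1221]
eef_rot: [0.774, -0.578, 0.156, -0.206]
contact_force: [-0.2, 0.4, 0.3]
opening: 0.502
```

Run:
```python
from h import *
s=st()
p,q=blade_pose2(TIP,YB)
plan([(p,q,5)])
```

```text
11.2 [0.3243 0.3601 0.1221] [ 0.7738 -0.5782  0.1557 -0.2065] F [-0.2  0.4  0.3] op 0.502 q [-0.87  0.84 -0.54  2.46  2.01  0.91  0.19]
d [0.0, 0.0, 0.016] w [0.0, -0.001, 0.0]
d [0.0, 0.0, 0.016] w [0.0, 0.0, -0.001]
d [0.0, 0.0, 0.015] w [0.0, -0.001, 0.0]
d [0.0, 0.0, 0.016] w [0.0, -0.001, 0.0]
d [-0.001, 0.0, 0.016] w [0.0, 0.0, 0.0]
-- end [0.3619 0.3722 0.0537] err mm [-0.3  0.4 -0.4] deg 0.04
```

>>> drive_tool([
  {"dx": 0, "dy": 0, "dz": 0.016, "wx": 0, "wy": 0, "wz": 0, "claw": 0.5},
  {"dx": 0, "dy": 0, "dz": 0.016, "wx": 0, "wy": 0, "wz": 0, "claw": 0.5},
  {"dx": 0, "dy": 0, "dz": 0.016, "wx": 0, "wy": 0, "wz": 0, "claw": 0.5},
  {"dx": 0, "dy": 0, "dz": 0.016, "wx": 0, "wy": 0, "wz": 0, "claw": 0.5},
  {"dx": 0, "dy": 0, "dz": 0.015, "wx": 0, "wy": 0, "wz": 0, "claw": 0.5},
  {"dx": 0, "dy": 0, "dz": 0, "wx": 0, "wy": 0, "wz": 0, "claw": 0.5},
  {"dx": 0, "dy": 0, "dz": 0, "wx": 0, "wy": 0, "wz": 0, "claw": 0.5},
  {"dx": 0, "dy": 0, "dz": 0, "wx": 0, "wy": 0, "wz": 0, "claw": 0.3},
  {"dx": 0, "dy": 0, "dz": 0, "wx": 0, "wy": 0, "wz": 0, "claw": 0},
  {"dx": 0, "dy": 0, "dz": 0, "wx": 0, "wy": 0, "wz": 0, "claw": 0},
  {"dx": 0, "dy": 0, "dz": 0, "wx": 0, "wy": 0, "wz": 0, "claw": 0},
  {"dx": 0, "dy": 0, "dz": 0, "wx": 0, "wy": 0, "wz": 0, "claw": 0},
])

```text
clock: 12.4
tool_pos: [0.3619, 0.3719, 0.0539]
eef_rot: [0.774, -0.578, 0.155, -0.207]
contact_force: [-1.4, 0.1, 1.1]
opening: 0.113
```

Run:
```python
from h import *
s=st()
p,q=blade_pose2(TIP,YB);plan([(p,q,1)])
print('--lift and go')
A=HEEL[:2]-CX[:2]*.075
pu,qu=blade_pose2(A,YC,up=.035)
P=s['tool_pos'];Q=R.from_quat(s['eef_rot'])
dq=qu*q.inv()   # yaw change
plan([(P+[0,0,.035],Q,2),(pu,qu,9)])
```

```text
12.4 [0.3619 0.3719 0.0539] [ 0.7739 -0.578   0.155  -0.2074] F [-1.4  0.1  1.1] op 0.113 q [-0.81  1.01 -0.51  2.38  2.16  0.98  0.18]
d [0.0, 0.0, 0.0] w [0.0, -0.001, -0.002]
-- end [0.3619 0.3719 0.0539] err mm [-0.3  0.  -0.2] deg 0.03
--lift and go
d [0.0, -0.009, -0.015] w [0.0, 0.0, 0.0]
d [0.0, -0.009, -0.015] w [0.0, 0.0, 0.0]
-- end [0.3624 0.3721 0.0889] err mm [ 0.6  0.2 -0. ] deg 0.0
d [0.022, -0.002, 0.001] w [0.0, -0.015, -0.026]
d [0.022, -0.001, 0.001] w [0.0, -0.015, -0.026]
d [0.022, -0.001, 0.0] w [0.0, -0.015, -0.026]
d [0.022, 0.0, 0.0] w [0.0, -0.015, -0.026]
d [0.022, 0.001, 0.0] w [0.0, -0.015, -0.026]
d [0.022, 0.001, -0.001] w [0.0, -0.015, -0.026]
d [0.022, 0.002, -0.001] w [0.0, -0.015, -0.026]
d [0.022, 0.002, -0.001] w [0.0, -0.015, -0.026]
d [0.021, 0.003, -0.002] w [0.0, -0.015, -0.026]
-- end [0.4354 0.1883 0.089 ] err mm [-0.5  0.2 -0. ] deg 0.03
```

>>> drive_tool([
  {"dx": 0, "dy": 0, "dz": 0, "wx": 0, "wy": 0, "wz": 0, "claw": 0},
  {"dx": 0, "dy": -0.009, "dz": -0.015, "wx": 0, "wy": 0, "wz": 0, "claw": 0},
  {"dx": 0, "dy": -0.009, "dz": -0.015, "wx": 0, "wy": 0, "wz": 0, "claw": 0},
  {"dx": 0.022, "dy": -0.002, "dz": 0.001, "wx": 0, "wy": -0.015, "wz": -0.026, "claw": 0},
  {"dx": 0.022, "dy": -0.001, "dz": 0.001, "wx": 0, "wy": -0.015, "wz": -0.026, "claw": 0},
  {"dx": 0.022, "dy": -0.001, "dz": 0, "wx": 0, "wy": -0.015, "wz": -0.026, "claw": 0},
  {"dx": 0.022, "dy": 0, "dz": 0, "wx": 0, "wy": -0.015, "wz": -0.026, "claw": 0},
  {"dx": 0.022, "dy": 0.001, "dz": 0, "wx": 0, "wy": -0.015, "wz": -0.026, "claw": 0},
  {"dx": 0.022, "dy": 0.001, "dz": -0.001, "wx": 0, "wy": -0.015, "wz": -0.026, "claw": 0},
  {"dx": 0.022, "dy": 0.002, "dz": -0.001, "wx": 0, "wy": -0.015, "wz": -0.026, "claw": 0},
  {"dx": 0.022, "dy": 0.002, "dz": -0.001, "wx": 0, "wy": -0.015, "wz": -0.026, "claw": 0},
  {"dx": 0.021, "dy": 0.003, "dz": -0.002, "wx": 0, "wy": -0.015, "wz": -0.026, "claw": 0},
], grip_force=50)

```text
clock: 13.6
tool_pos: [0.4305, 0.2114, 0.0831]
eef_rot: [0.841, -0.477, 0.122, -0.222]
contact_force: [-0.1, 0.5, -4.1]
opening: 0.106
```

>>> drive_tool([
  {"dx": 0, "dy": 0, "dz": 0, "wx": 0, "wy": 0, "wz": 0, "claw": 0},
  {"dx": 0, "dy": 0, "dz": 0, "wx": 0, "wy": 0, "wz": 0, "claw": 0},
])

```text
clock: 13.8
tool_pos: [0.4314, 0.2103, 0.0836]
eef_rot: [0.841, -0.477, 0.125, -0.221]
contact_force: [0.7, -0.3, -2.9]
opening: 0.108
```

Run:
```python
from h import *
from plant import snapshot
import cv2,pickle
s=st()
A=HEEL[:2]-CX[:2]*.075
p,q=blade_pose2(A,YC,up=.035);plan([(p,q,1)])
p1,q=blade_pose2(A,YC,up=.0);plan([(p1,q,5)])
S={n:snapshot(n) for n in('side','top')};pickle.dump(S,open('s3.pkl','wb'))
a=S['side']['color'][140:280,265:425,::-1];b=S['top']['color'][155:285,220:380,::-1]
f=lambda x:cv2.resize(x,None,fx=3.7,fy=3.7,interpolation=cv2.INTER_CUBIC)
v=f(np.vstack([a[:80*2],b])) if 0 else np.hstack([cv2.resize(a,(400,350),interpolation=cv2.INTER_CUBIC),cv2.resize(b,(400,325),interpolation=cv2.INTER_CUBIC)[:350] if 0 else cv2.copyMakeBorder(cv2.resize(b,(400,325),interpolation=cv2.INTER_CUBIC),0,25,0,0,0)])
cv2.imwrite('pics/c3.png',v)
```

```text
13.8 [0.4314 0.2103 0.0836] [ 0.8411 -0.4775  0.1251 -0.2212] F [ 0.7 -0.3 -2.9] op 0.108 q [ 0.09  1.26 -1.3   2.56  2.12  1.37  1.09]
d [0.021, 0.004, -0.008] w [0.01, -0.009, -0.018]
-- end [0.4358 0.1885 0.0886] err mm [-0.2  0.5 -0.5] deg 0.02
d [0.004, 0.004, 0.004] w [0.002, -0.002, -0.004]
d [0.005, 0.004, 0.005] w [0.002, -0.002, -0.003]
d [0.004, 0.005, 0.004] w [0.002, -0.002, -0.004]
d [0.004, 0.004, 0.005] w [0.002, -0.001, -0.003]
d [0.004, 0.004, 0.004] w [0.002, -0.002, -0.004]
-- end [0.436  0.1886 0.0541] err mm [ 0.   0.5 -0. ] deg 0.02
```

View pics/c3.png

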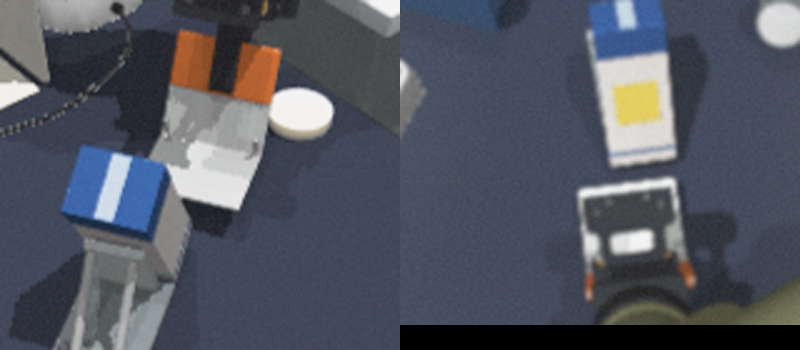

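The crops show the blade level in the jaws, in front of the leaning carton (carton blue top at (115,190), side crop; blade front edge at (630,190) in the top crop, slightly left of the carton's axis). q4 is at its limit at this short radius, so I'll go outward and down together.

Run:
```python
from h import *
s=st()
A=HEEL[:2]-CX[:2]*.055
p1,q=blade_pose2(A,YC,up=.004)
plan([(p1,q,8)])
```

```text
13.9 [0.4313 0.2119 0.0845] [ 0.8419 -0.4755  0.1258 -0.2219] F [ 1.1 -0.6 -2.7] op 0.114 q [ 0.08  1.26 -1.3   2.56  2.12  1.37  1.09]
d [0.003, 0.0, 0.004] w [0.001, -0.001, -0.002]
d [0.003, 0.001, 0.003] w [0.001, -0.001, -0.001]
d [0.002, 0.0, 0.004] w [0.001, -0.001, -0.002]
d [0.003, 0.0, 0.003] w [0.001, -0.001, -0.002]
d [0.003, 0.001, 0.004] w [0.001, -0.001, -0.002]
d [0.003, 0.0, 0.003] w [0.001, -0.001, -0.001]
d [0.003, 0.001, 0.004] w [0.001, -0.002, -0.002]
d [0.003, 0.0, 0.004] w [0.001, -0.001, -0.002]
-- end [0.4534 0.1985 0.0578] err mm [ 0.4 -0.2 -0.3] deg 0.03
```

>>> drive_tool([
  {"dx": 0.003, "dy": 0, "dz": 0.004, "wx": 0.001, "wy": -0.001, "wz": -0.002, "claw": 0},
  {"dx": 0.003, "dy": 0.001, "dz": 0.003, "wx": 0.001, "wy": -0.001, "wz": -0.001, "claw": 0},
  {"dx": 0.002, "dy": 0, "dz": 0.004, "wx": 0.001, "wy": -0.001, "wz": -0.002, "claw": 0},
  {"dx": 0.003, "dy": 0, "dz": 0.003, "wx": 0.001, "wy": -0.001, "wz": -0.002, "claw": 0},
  {"dx": 0.003, "dy": 0.001, "dz": 0.004, "wx": 0.001, "wy": -0.001, "wz": -0.002, "claw": 0},
  {"dx": 0.003, "dy": 0, "dz": 0.003, "wx": 0.001, "wy": -0.001, "wz": -0.001, "claw": 0},
  {"dx": 0.003, "dy": 0.001, "dz": 0.004, "wx": 0.001, "wy": -0.002, "wz": -0.002, "claw": 0},
  {"dx": 0.003, "dy": 0, "dz": 0.004, "wx": 0.001, "wy": -0.001, "wz": -0.002, "claw": 0},
  {"dx": 0, "dy": 0, "dz": 0, "wx": 0, "wy": 0, "wz": 0, "claw": 0},
  {"dx": 0, "dy": 0, "dz": 0, "wx": 0, "wy": 0, "wz": 0, "claw": 0},
])

```text
clock: 14.9
tool_pos: [0.4537, 0.198, 0.0578]
eef_rot: [0.844, -0.469, 0.125, -0.227]
contact_force: [0.7, -0.3, -3.0]
opening: 0.107
```

Run:
```python
from h import *
s=st()
A=HEEL[:2]-CX[:2]*.055
p1,q=blade_pose2(A,YC,up=.0)
plan([(p1,q,3)])
A=HEEL[:2]-CX[:2]*.009
p2,q=blade_pose2(A,YC,up=.0)
plan([(p2,q,8)],start=(p1,q))
```

```text
14.9 [0.4537 0.198  0.0578] [ 0.8444 -0.4689  0.1252 -0.227 ] F [ 0.7 -0.3 -3. ] op 0.107 q [ 0.16  1.32 -1.25  2.52  2.21  1.33  1.2 ]
d [0.0, 0.001, 0.001] w [0.0, 0.0, -0.001]
d [-0.001, 0.0, 0.001] w [-0.001, 0.0, 0.0]
d [0.0, 0.001, 0.001] w [0.0, 0.001, -0.001]
-- end [0.453  0.1987 0.0542] err mm [0.1 0.1 0.2] deg 0.03
d [0.0, -0.005, 0.003] w [0.0, 0.0, 0.0]
d [0.0, -0.005, 0.003] w [0.0, 0.0, 0.0]
d [0.0, -0.005, 0.003] w [0.0, 0.0, 0.0]
d [0.0, -0.005, 0.002] w [0.0, 0.0, 0.0]
d [0.0, -0.005, 0.003] w [0.0, 0.0, 0.0]
d [0.0, -0.005, 0.003] w [0.0, 0.0, 0.0]
d [0.0, -0.005, 0.003] w [0.0, 0.0, 0.0]
d [0.0, -0.005, 0.003] w [0.0, 0.0, 0.0]
-- end [0.492  0.2231 0.0542] err mm [0.1 0.1 0.1] deg 0.0
```

Run:
```python
from h import *;import pickle
S=pickle.load(open('s3.pkl','rb'));b=S['top']
for n,(x,y) in dict(left=(612,166),right=(676,159)).items():
    u,v=220+(x-400)/2.5,155+y/2.5
    d=onz(b,u,v,.025)-HEEL;print(n,'obs at z=25: cx,cy mm',d@CX*1e3,d@CY*1e3,'expect',-50*np.cos(np.radians(30)),'+-31')
```

```text
left obs at z=25: cx,cy mm -46.81918503406955 29.667052269966923 expect -43.30127018922194 +-31
right obs at z=25: cx,cy mm -48.774030041629494 -31.39022236496127 expect -43.30127018922194 +-31
```

>>> drive_tool([
  {"dx": 0, "dy": 0.001, "dz": 0.001, "wx": 0, "wy": 0, "wz": 0, "claw": 0},
  {"dx": -0.001, "dy": 0, "dz": 0.001, "wx": 0, "wy": 0, "wz": 0, "claw": 0},
  {"dx": 0, "dy": 0.001, "dz": 0.001, "wx": 0, "wy": 0, "wz": 0, "claw": 0},
  {"dx": 0, "dy": 0, "dz": 0, "wx": 0, "wy": 0, "wz": 0, "claw": 0},
])

```text
clock: 15.3
tool_pos: [0.4529, 0.199, 0.0542]
eef_rot: [0.845, -0.468, 0.125, -0.227]
contact_force: [-0.1, 0.4, -3.2]
opening: 0.109
```

>>> drive_tool([
  {"dx": 0, "dy": 0.0005, "dz": 0.0009, "wx": 0, "wy": 0, "wz": 0, "claw": 0},
  {"dx": 0, "dy": 0.0005, "dz": 0.0009, "wx": 0, "wy": 0, "wz": 0, "claw": 0},
  {"dx": 0, "dy": 0, "dz": 0, "wx": 0, "wy": 0, "wz": 0, "claw": 0},
  {"dx": 0, "dy": 0, "dz": 0, "wx": 0, "wy": 0, "wz": 0, "claw": 0},
])

```text
clock: 15.7
tool_pos: [0.4527, 0.1991, 0.0537]
eef_rot: [0.845, -0.467, 0.126, -0.228]
contact_force: [-5.4, -2.4, 9.7]
opening: 0.108
```

```bash
cat >> h.py <<'E'
def btip(s):
    Q=R.from_quat(s['eef_rot']).as_matrix();z=Q[:,2];y=-Q[:,1]   # y: fwd/up
    g=s['tool_pos']-z*.008;bx=y*np.cos(np.pi/6)+z*.5;bz=y*.5-z*np.cos(np.pi/6)
    t=g+.105*bx-.057*bz;d=t-HEEL
    print('tip rel heel cx,cy,z mm',np.round([d@CX*1e3,d@CY*1e3,d[2]*1e3],1),'yaw err %.2f pitch %.2f roll %.2f'%tuple(np.degrees([np.arctan2(bx@CY,bx@CX),np.arcsin(bx[2]),np.arcsin(np.cross(bz,bx)[2])])))
E
python3 - <<'E'
from h import *
btip(st())
E
```

```text
15.7 [0.4527 0.1991 0.0537] [ 0.8448 -0.4674  0.1256 -0.2283] F [-5.4 -2.4  9.7] op 0.108 q [ 0.16  1.33 -1.24  2.52  2.23  1.35  1.19]
tip rel heel cx,cy,z mm [-54.8   0.8   4. ] yaw err 0.11 pitch 0.21 roll 0.07
```

>>> drive_tool([
  {"dx": 0, "dy": -0.0004, "dz": -0.0007, "wx": 0, "wy": 0, "wz": 0, "claw": 0},
  {"dx": 0, "dy": -0.0043, "dz": 0.0025, "wx": 0, "wy": 0, "wz": 0, "claw": 0},
  {"dx": 0, "dy": -0.0043, "dz": 0.0025, "wx": 0, "wy": 0, "wz": 0, "claw": 0},
  {"dx": 0, "dy": -0.0043, "dz": 0.0025, "wx": 0, "wy": 0, "wz": 0, "claw": 0},
  {"dx": 0, "dy": -0.0043, "dz": 0.0025, "wx": 0, "wy": 0, "wz": 0, "claw": 0},
  {"dx": 0, "dy": -0.0043, "dz": 0.0025, "wx": 0, "wy": 0, "wz": 0, "claw": 0},
  {"dx": 0, "dy": -0.0043, "dz": 0.0025, "wx": 0, "wy": 0, "wz": 0, "claw": 0},
  {"dx": 0, "dy": -0.0043, "dz": 0.0025, "wx": 0, "wy": 0, "wz": 0, "claw": 0},
  {"dx": 0, "dy": 0, "dz": 0, "wx": 0, "wy": 0, "wz": 0, "claw": 0},
  {"dx": 0, "dy": 0, "dz": 0, "wx": 0, "wy": 0, "wz": 0, "claw": 0},
])

```text
clock: 16.7
tool_pos: [0.4832, 0.2176, 0.0538]
eef_rot: [0.844, -0.468, 0.126, -0.228]
contact_force: [-1.2, 0.1, 4.6]
opening: 0.108
```

Run:
```python
from h import *
btip(st())
```

```text
16.7 [0.4832 0.2176 0.0538] [ 0.8442 -0.4685  0.1261 -0.2279] F [-1.2  0.1  4.6] op 0.108 q [ 0.17  1.32 -1.23  2.41  2.2   1.26  1.28]
tip rel heel cx,cy,z mm [-19.1  -0.1   4. ] yaw err -0.05 pitch 0.19 roll 0.04
```

Sliding cleanly. I'll push further in 2–3 mm steps and watch the push force.

>>> drive_tool([
  {"dx": 0, "dy": -0.0026, "dz": 0.0015, "wx": 0, "wy": 0, "wz": 0, "claw": 0},
  {"dx": 0, "dy": -0.0026, "dz": 0.0015, "wx": 0, "wy": 0, "wz": 0, "claw": 0},
  {"dx": 0, "dy": -0.0017, "dz": 0.001, "wx": 0, "wy": 0, "wz": 0, "claw": 0},
  {"dx": 0, "dy": 0, "dz": 0, "wx": 0, "wy": 0, "wz": 0, "claw": 0},
  {"dx": 0, "dy": 0, "dz": 0, "wx": 0, "wy": 0, "wz": 0, "claw": 0},
])

```text
clock: 17.2
tool_pos: [0.4889, 0.2215, 0.0538]
eef_rot: [0.845, -0.468, 0.126, -0.228]
contact_force: [-4.9, -4.0, 10.1]
opening: 0.11
```

Run:
```python
from h import *
btip(st())
```

```text
17.2 [0.4889 0.2215 0.0538] [ 0.8447 -0.4679  0.1255 -0.2275] F [-4.9 -4.  10.1] op 0.11 q [ 0.17  1.31 -1.23  2.39  2.19  1.24  1.3 ]
tip rel heel cx,cy,z mm [-12.2   0.4   3.9] yaw err 0.05 pitch 0.12 roll 0.05
```

>>> drive_tool([
  {"dx": 0, "dy": -0.0017, "dz": 0.001, "wx": 0, "wy": 0, "wz": 0, "claw": 0},
  {"dx": 0, "dy": -0.0009, "dz": 0.0005, "wx": 0, "wy": 0, "wz": 0, "claw": 0},
  {"dx": 0, "dy": 0, "dz": 0, "wx": 0, "wy": 0, "wz": 0, "claw": 0},
  {"dx": 0, "dy": 0, "dz": 0, "wx": 0, "wy": 0, "wz": 0, "claw": 0},
])

```text
clock: 17.6
tool_pos: [0.491, 0.2229, 0.0538]
eef_rot: [0.845, -0.468, 0.125, -0.227]
contact_force: [-6.6, -4.1, 10.5]
opening: 0.108
```

Run:
```python
from h import *
from plant import snapshot
import cv2,pickle
btip(st())
S={n:snapshot(n) for n in('side','top')};pickle.dump(S,open('s4.pkl','wb'))
a=S['side']['color'][140:280,265:425,::-1];b=S['top']['color'][155:265,270:370,::-1]
v=np.hstack([cv2.resize(a,(400,350),interpolation=cv2.INTER_CUBIC),cv2.resize(b[:,:],(318,350),interpolation=cv2.INTER_CUBIC)])
cv2.imwrite('pics/c4.png',v)
```

```text
17.6 [0.491  0.2229 0.0538] [ 0.845  -0.4676  0.1253 -0.2273] F [-6.6 -4.1 10.5] op 0.108 q [ 0.17  1.31 -1.23  2.38  2.19  1.24  1.31]
tip rel heel cx,cy,z mm [-9.8  0.6  3.9] yaw err 0.09 pitch 0.08 roll 0.05
```

View pics/c4.png

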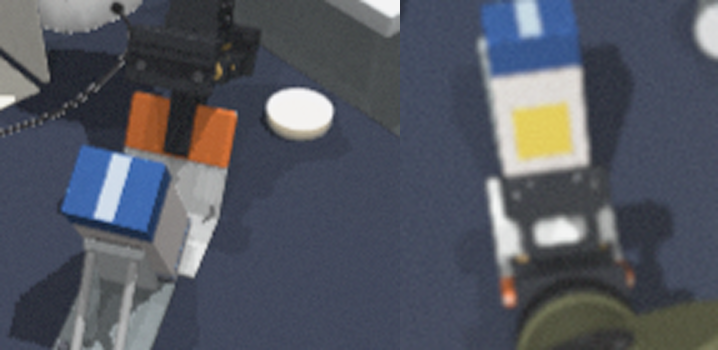

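Run:
```python
from h import *;import pickle,cv2
S=pickle.load(open('s4.pkl','rb'));a,b=S['side'],S['top']
def rel(s,u,v,z):
    d=onz(s,u,v,z)-HEEL;return np.round([d@CX*1e3,d@CY*1e3],1)
print('tip right corner',rel(a,265+190/2.5,140+275/2.5,.004),'expect cy 45')
# lean from top corners of carton, side view: order rear-left.. (62,210),(152,238) rear-top edge; (80,147),(170,165) front-top edge
for n,(x,y) in dict(r1=(62,211),r2=(151,238),f1=(81,147),f2=(170,168)).items():
    u,v=265+x/2.5,140+y/2.5
    for L in(28,30,32):
        P=tip(np.radians(L)).apply((0 if n[0]=='r' else -.05)*CX+.15*CZ)
        print(n,L,'obs',rel(a,u,v,P[2]),'model cx',round(P@CX*1e3,1))
for n,(x,y) in dict(l=(506,180),r=(590,168)).items():
    u,v=270+(x-400)/3.18,155+y/3.18
    print('top frontbottom',n,rel(b,u,v,.025))
```

```text
tip right corner [-8. 41.] expect cy 45
r1 28 obs [ 80.4 -27.8] model cx 70.4
r1 30 obs [ 78.  -28.9] model cx 75.0
r1 32 obs [ 75.4 -30. ] model cx 79.5
r2 28 obs [85.4 38.3] model cx 70.4
r2 30 obs [83.  37.5] model cx 75.0
r2 32 obs [80.4 36.6] model cx 79.5
f1 28 obs [ 38.5 -29.2] model cx 26.3
f1 30 obs [ 37.4 -29.6] model cx 31.7
f1 32 obs [ 36.1 -30.2] model cx 37.1
f2 28 obs [39.3 36.3] model cx 26.3
f2 30 obs [38.2 36. ] model cx 31.7
f2 32 obs [36.9 35.6] model cx 37.1
top frontbottom l [-21.8  29.9]
top frontbottom r [-21.5 -34. ]
```

>>> drive_tool([
  {"dx": 0, "dy": -0.0003, "dz": -0.0005, "wx": 0, "wy": 0, "wz": 0, "claw": 0},
  {"dx": 0, "dy": 0, "dz": 0, "wx": 0, "wy": 0, "wz": 0, "claw": 0},
  {"dx": 0, "dy": 0, "dz": 0, "wx": 0, "wy": 0, "wz": 0, "claw": 0},
])

```text
clock: 18.0
tool_pos: [0.491, 0.2229, 0.0539]
eef_rot: [0.845, -0.468, 0.125, -0.227]
contact_force: [-5.0, -3.1, 7.7]
opening: 0.109
```

>>> drive_tool([
  {"dx": 0, "dy": -0.0009, "dz": 0.0005, "wx": 0, "wy": 0, "wz": 0, "claw": 0},
  {"dx": 0, "dy": -0.0009, "dz": 0.0005, "wx": 0, "wy": 0, "wz": 0, "claw": 0},
  {"dx": 0, "dy": 0, "dz": 0, "wx": 0, "wy": 0, "wz": 0, "claw": 0},
  {"dx": 0, "dy": 0, "dz": 0, "wx": 0, "wy": 0, "wz": 0, "claw": 0},
])

```text
clock: 18.4
tool_pos: [0.4916, 0.2233, 0.0538]
eef_rot: [0.845, -0.467, 0.125, -0.226]
contact_force: [-9.0, -6.9, 11.3]
opening: 0.107
```

Run:
```python
from h import *
btip(st())
```

```text
18.4 [0.4916 0.2233 0.0538] [ 0.8455 -0.4674  0.1246 -0.2262] F [-9.  -6.9 11.3] op 0.107 q [ 0.17  1.31 -1.23  2.38  2.19  1.23  1.31]
tip rel heel cx,cy,z mm [-9.2  0.7  3.6] yaw err 0.14 pitch -0.06 roll 0.04
```

Two mm commanded gave only 0.6 mm of motion and the force doubled, so the tip is now wedged against the carton's underside. That's the closest it can go, about 7 mm from the heel. Ease off, release and retreat.

>>> drive_tool([
  {"dx": 0, "dy": 0.0006, "dz": -0.0009, "wx": 0, "wy": 0, "wz": 0, "claw": 0},
  {"dx": 0, "dy": 0, "dz": 0, "wx": 0, "wy": 0, "wz": 0, "claw": 0.2},
  {"dx": 0, "dy": 0, "dz": 0, "wx": 0, "wy": 0, "wz": 0, "claw": 0.4},
  {"dx": 0, "dy": 0, "dz": 0, "wx": 0, "wy": 0, "wz": 0, "claw": 0.5},
  {"dx": 0, "dy": 0, "dz": 0, "wx": 0, "wy": 0, "wz": 0, "claw": 0.5},
  {"dx": 0, "dy": 0, "dz": -0.015, "wx": 0, "wy": 0, "wz": 0, "claw": 0.5},
  {"dx": 0, "dy": 0, "dz": -0.025, "wx": 0, "wy": 0, "wz": 0, "claw": 0.5},
  {"dx": 0, "dy": 0, "dz": -0.03, "wx": 0, "wy": 0, "wz": 0, "claw": 0.5},
  {"dx": 0, "dy": 0, "dz": -0.03, "wx": 0, "wy": 0, "wz": 0, "claw": 0.5},
  {"dx": 0, "dy": 0, "dz": 0, "wx": 0, "wy": 0, "wz": 0, "claw": 0.5},
])

```text
clock: 19.4
tool_pos: [0.4495, 0.1967, 0.1439]
eef_rot: [0.845, -0.467, 0.127, -0.228]
contact_force: [-0.5, -0.3, 0.5]
opening: 0.499
```

Run:
```python
from h import *
s=st()
L=np.radians(31)
H2=HEEL-CX*.0015
p,q=carton_grasp(L,back=.1,heel=H2)
print('target',p,np.degrees((R.from_quat(s['eef_rot']).inv()*q).as_rotvec()))
up=np.array([.44,.19,.28])
q0=R.from_quat(s['eef_rot']);z0=-CZ
qm=toolR(-CZ,CY)
plan([(s['tool_pos']+[-.02,-.01,.14],q0*R.from_rotvec((q0.inv()*qm).as_rotvec()*.5),10)])
```

```text
19.4 [0.4495 0.1967 0.1439] [ 0.845  -0.4667  0.1267 -0.2284] F [-0.5 -0.3  0.5] op 0.499 q [ 0.21  1.1  -1.36  2.51  2.01  1.19  1.24]
target [0.64185743 0.31670349 0.20845794] [-36.21492947  36.16079691  84.79253152]
d [0.0, -0.005, -0.013] w [-0.021, 0.021, 0.077]
d [-0.001, -0.005, -0.014] w [-0.02, 0.02, 0.076]
d [0.0, -0.005, -0.013] w [-0.021, 0.021, 0.077]
d [0.0, -0.004, -0.013] w [-0.021, 0.021, 0.077]
d [-0.001, -0.004, -0.014] w [-0.021, 0.021, 0.076]
d [0.0, -0.003, -0.014] w [-0.02, 0.02, 0.077]
d [-0.001, -0.004, -0.014] w [-0.021, 0.021, 0.077]
d [0.0, -0.002, -0.013] w [-0.021, 0.021, 0.076]
d [-0.001, -0.003, -0.014] w [-0.021, 0.02, 0.077]
d [0.0, -0.002, -0.014] w [-0.02, 0.021, 0.077]
-- end [0.4292 0.1871 0.2835] err mm [-0.3  0.3 -0.4] deg 0.02
```

Run:
```python
from h import *
s=st()
q0=R.from_quat(s['eef_rot']);qm=toolR(-CZ,CY)
plan([(s['tool_pos']+[.03,.02,.13],q0*R.from_rotvec((q0.inv()*qm).as_rotvec()*.5),10)])
```

```text
19.4 [0.4495 0.1967 0.1439] [ 0.845  -0.4667  0.1267 -0.2284] F [-0.5 -0.3  0.5] op 0.499 q [ 0.21  1.1  -1.36  2.51  2.01  1.19  1.24]
d [0.0, -0.01, -0.009] w [-0.021, 0.021, 0.077]
d [-0.001, -0.009, -0.01] w [-0.02, 0.02, 0.076]
d [-0.001, -0.009, -0.01] w [-0.021, 0.021, 0.077]
d [-0.001, -0.009, -0.01] w [-0.021, 0.021, 0.077]
d [-0.003, -0.009, -0.01] w [-0.021, 0.021, 0.076]
d [-0.002, -0.008, -0.011] w [-0.02, 0.02, 0.077]
d [-0.003, -0.008, -0.01] w [-0.021, 0.021, 0.077]
d [-0.003, -0.007, -0.011] w [-0.021, 0.021, 0.076]
d [-0.004, -0.006, -0.011] w [-0.021, 0.02, 0.077]
d [-0.003, -0.007, -0.012] w [-0.02, 0.021, 0.077]
-- end [0.4796 0.2162 0.2742] err mm [ 0.1 -0.5  0.3] deg 0.02
```

>>> drive_tool([
  {"dx": 0, "dy": -0.01, "dz": -0.009, "wx": -0.021, "wy": 0.021, "wz": 0.077, "claw": 0.7},
  {"dx": -0.001, "dy": -0.009, "dz": -0.01, "wx": -0.02, "wy": 0.02, "wz": 0.076, "claw": 1},
  {"dx": -0.001, "dy": -0.009, "dz": -0.01, "wx": -0.021, "wy": 0.021, "wz": 0.077, "claw": 1},
  {"dx": -0.001, "dy": -0.009, "dz": -0.01, "wx": -0.021, "wy": 0.021, "wz": 0.077, "claw": 1},
  {"dx": -0.003, "dy": -0.009, "dz": -0.01, "wx": -0.021, "wy": 0.021, "wz": 0.076, "claw": 1},
  {"dx": -0.002, "dy": -0.008, "dz": -0.011, "wx": -0.02, "wy": 0.02, "wz": 0.077, "claw": 1},
  {"dx": -0.003, "dy": -0.008, "dz": -0.01, "wx": -0.021, "wy": 0.021, "wz": 0.077, "claw": 1},
  {"dx": -0.003, "dy": -0.007, "dz": -0.011, "wx": -0.021, "wy": 0.021, "wz": 0.076, "claw": 1},
  {"dx": -0.004, "dy": -0.006, "dz": -0.011, "wx": -0.021, "wy": 0.02, "wz": 0.077, "claw": 1},
  {"dx": -0.003, "dy": -0.007, "dz": -0.012, "wx": -0.02, "wy": 0.021, "wz": 0.077, "claw": 1},
  {"dx": 0, "dy": 0, "dz": 0, "wx": 0, "wy": 0, "wz": 0, "claw": 1},
  {"dx": 0, "dy": 0, "dz": 0, "wx": 0, "wy": 0, "wz": 0, "claw": 1},
])

```text
clock: 20.6
tool_pos: [0.4809, 0.2161, 0.2702]
eef_rot: [-0.61, 0.779, -0.069, 0.123]
contact_force: [-0.9, 0.8, 0.3]
opening: 0.994
```

Run:
```python
from h import *
s=st()
p,q=carton_grasp(np.radians(31),back=.1,heel=HEEL-CX*.0015)
plan([(p+[0,0,.05],q,11)])
```

```text
20.6 [0.4809 0.2161 0.2702] [-0.6105  0.7795 -0.0686  0.1225] F [-0.9  0.8  0.3] op 0.994 q [ 0.2   0.8  -1.4   2.05  1.21  1.12  1.14]
d [-0.012, -0.011, 0.005] w [-0.028, 0.043, 0.067]
d [-0.013, -0.011, 0.005] w [-0.029, 0.042, 0.067]
d [-0.014, -0.009, 0.004] w [-0.028, 0.043, 0.066]
d [-0.014, -0.009, 0.003] w [-0.029, 0.042, 0.067]
d [-0.016, -0.008, 0.002] w [-0.028, 0.043, 0.067]
d [-0.015, -0.007, 0.001] w [-0.028, 0.042, 0.067]
d [-0.017, -0.006, 0.0] w [-0.029, 0.043, 0.067]
d [-0.016, -0.005, -0.001] w [-0.028, 0.042, 0.066]
d [-0.017, -0.003, -0.001] w [-0.028, 0.043, 0.067]
d [-0.017, -0.003, -0.002] w [-0.029, 0.042, 0.067]
d [-0.017, -0.001, -0.003] w [-0.028, 0.043, 0.067]
-- end [0.6419 0.3165 0.2583] err mm [ 0.  -0.2 -0.2] deg 0.02
```

>>> drive_tool([
  {"dx": -0.012, "dy": -0.011, "dz": 0.005, "wx": -0.028, "wy": 0.043, "wz": 0.067, "claw": 1},
  {"dx": -0.013, "dy": -0.011, "dz": 0.005, "wx": -0.029, "wy": 0.042, "wz": 0.067, "claw": 1},
  {"dx": -0.014, "dy": -0.009, "dz": 0.004, "wx": -0.028, "wy": 0.043, "wz": 0.066, "claw": 1},
  {"dx": -0.014, "dy": -0.009, "dz": 0.003, "wx": -0.029, "wy": 0.042, "wz": 0.067, "claw": 1},
  {"dx": -0.016, "dy": -0.008, "dz": 0.002, "wx": -0.028, "wy": 0.043, "wz": 0.067, "claw": 1},
  {"dx": -0.015, "dy": -0.007, "dz": 0.001, "wx": -0.028, "wy": 0.042, "wz": 0.067, "claw": 1},
  {"dx": -0.017, "dy": -0.006, "dz": 0, "wx": -0.029, "wy": 0.043, "wz": 0.067, "claw": 1},
  {"dx": -0.016, "dy": -0.005, "dz": -0.001, "wx": -0.028, "wy": 0.042, "wz": 0.066, "claw": 1},
  {"dx": -0.017, "dy": -0.003, "dz": -0.001, "wx": -0.028, "wy": 0.043, "wz": 0.067, "claw": 1},
  {"dx": -0.017, "dy": -0.003, "dz": -0.002, "wx": -0.029, "wy": 0.042, "wz": 0.067, "claw": 1},
  {"dx": -0.017, "dy": -0.001, "dz": -0.003, "wx": -0.028, "wy": 0.043, "wz": 0.067, "claw": 1},
  {"dx": 0, "dy": 0, "dz": 0, "wx": 0, "wy": 0, "wz": 0, "claw": 1},
])

```text
clock: 21.8
tool_pos: [0.6431, 0.317, 0.2553]
eef_rot: [-0.271, 0.952, -0.039, -0.135]
contact_force: [-0.9, -0.1, 0.1]
opening: 0.997
```

>>> drive_tool([
  {"dx": 0, "dy": 0, "dz": 0, "wx": 0, "wy": 0, "wz": 0, "claw": 1},
  {"dx": 0, "dy": 0, "dz": 0, "wx": 0, "wy": 0, "wz": 0, "claw": 1},
])

```text
clock: 22.0
tool_pos: [0.6412, 0.3163, 0.2586]
eef_rot: [-0.274, 0.952, -0.039, -0.134]
contact_force: [-0.9, -0.2, -0.4]
opening: 0.999
```

Run:
```python
from h import *
from plant import snapshot
import cv2
s=st();w=snapshot('wrist')
H=HEEL-CX*.0015
T=np.eye(4);T[:3,:3]=R.from_quat(s['eef_rot']).as_matrix();T[:3,3]=s['tool_pos']
w['world_to_cam']=np.linalg.inv(T@w['T_tool_cam']);v=w['color'][...,::-1].copy()
for L,c in((29,(0,0,255)),(32,(0,255,0))):
    for a in(0,-.05):
        for b in(-.031,.031):
            x=proj(w,H+tip(np.radians(L)).apply(a*CX+b*CY+.15*CZ));print(L,a,b,x.round(1));cv2.drawMarker(v,tuple(int(round(t)) for t in x),c,0,8)
cv2.imwrite('pics/w5.png',v)
p1,q=carton_grasp(np.radians(31),back=.1,heel=H);p,q=carton_grasp(np.radians(31),heel=H)
plan([(p1,q,3),(p,q,5)])
```

```text
22.0 [0.6412 0.3163 0.2586] [-0.2738  0.9516 -0.0386 -0.1342] F [-0.9 -0.2 -0.4] op 0.999 q [-0.22  1.12 -1.08  0.84  0.81  1.81  1.18]
29 0 -0.031 [288.5 239.1]
29 0 0.031 [357.  239.2]
29 -0.05 -0.031 [285.3 189.7]
29 -0.05 0.031 [360.3 189.9]
32 0 -0.031 [288.9 245.9]
32 0 0.031 [356.5 246.1]
32 -0.05 -0.031 [285.5 199.5]
32 -0.05 0.031 [360.  199.7]
d [-0.005, 0.0, 0.016] w [0.0, 0.0, 0.0]
d [-0.005, 0.0, 0.016] w [0.0, 0.0, 0.001]
d [-0.005, 0.0, 0.016] w [0.0, -0.001, 0.0]
-- end [0.6423 0.3168 0.2088] err mm [0.5 0.1 0.3] deg 0.04
d [0.0, 0.0, 0.02] w [0.0, 0.0, 0.0]
d [0.0, 0.0, 0.02] w [0.0, 0.0, 0.0]
d [0.0, 0.0, 0.02] w [0.0, 0.0, 0.0]
d [0.0, 0.0, 0.02] w [0.0, 0.0, 0.0]
d [0.0, 0.0, 0.02] w [0.0, 0.0, 0.0]
-- end [0.619  0.3022 0.1126] err mm [0.5 0.1 0.3] deg 0.04
```

View pics/w5.png

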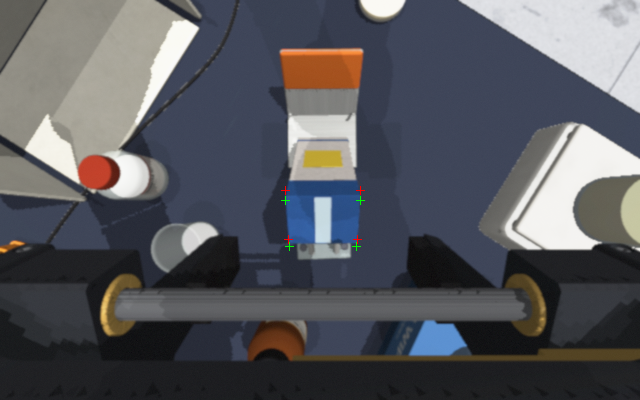

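The wrist view shows the carton leaning at about 31° (rear top edge at row 243, between the 29° and 32° markers). The blade is under it, square and centred, with its handle at (322,70). Descend to grip.

>>> drive_tool([
  {"dx": -0.005, "dy": 0, "dz": 0.016, "wx": 0, "wy": 0, "wz": 0, "claw": 1},
  {"dx": -0.005, "dy": 0, "dz": 0.016, "wx": 0, "wy": 0, "wz": 0, "claw": 1},
  {"dx": -0.005, "dy": 0, "dz": 0.016, "wx": 0, "wy": 0, "wz": 0, "claw": 1},
  {"dx": 0, "dy": 0, "dz": 0.02, "wx": 0, "wy": 0, "wz": 0, "claw": 1},
  {"dx": 0, "dy": 0, "dz": 0.02, "wx": 0, "wy": 0, "wz": 0, "claw": 1},
  {"dx": 0, "dy": 0, "dz": 0.02, "wx": 0, "wy": 0, "wz": 0, "claw": 1},
  {"dx": 0, "dy": 0, "dz": 0.02, "wx": 0, "wy": 0, "wz": 0, "claw": 1},
  {"dx": 0, "dy": 0, "dz": 0.02, "wx": 0, "wy": 0, "wz": 0, "claw": 1},
  {"dx": 0, "dy": 0, "dz": 0, "wx": 0, "wy": 0, "wz": 0, "claw": 1},
  {"dx": 0, "dy": 0, "dz": 0, "wx": 0, "wy": 0, "wz": 0, "claw": 1},
  {"dx": 0, "dy": 0, "dz": 0, "wx": 0, "wy": 0, "wz": 0, "claw": 1},
], grip_force=20)

```text
clock: 23.15
tool_pos: [0.6201, 0.3034, 0.1133]
eef_rot: [-0.272, 0.952, -0.037, -0.133]
contact_force: [0.2, 0.0, -0.2]
opening: 1.003
```

Run:
```python
from h import *
s=st();lean(s)
p,q=carton_grasp(np.radians(31),heel=HEEL-CX*.0015)
plan([(p,q,1)])
```

```text
23.15 [0.6201 0.3034 0.1133] [-0.2722  0.9522 -0.0373 -0.1334] F [ 0.2  0.  -0.2] op 1.003 q [-0.16  1.24 -1.06  1.09  0.89  1.55  1.06]
tool lean 30.92 grasp off (cx,cy,z) mm [0.7 0.3 0.9]
d [0.002, 0.0, 0.002] w [0.002, 0.001, -0.001]
-- end [0.618  0.3021 0.1119] err mm [-0.5  0.  -0.4] deg 0.03
```

>>> drive_tool([
  {"dx": 0.001, "dy": 0, "dz": 0.001, "wx": 0, "wy": 0, "wz": 0, "claw": 1},
  {"dx": 0, "dy": 0, "dz": 0, "wx": 0, "wy": 0, "wz": 0, "claw": 0.8},
  {"dx": 0, "dy": 0, "dz": 0, "wx": 0, "wy": 0, "wz": 0, "claw": 0.5},
  {"dx": 0, "dy": 0, "dz": 0, "wx": 0, "wy": 0, "wz": 0, "claw": 0.5},
  {"dx": 0, "dy": 0, "dz": 0, "wx": 0, "wy": 0, "wz": 0, "claw": 0.5},
  {"dx": 0, "dy": 0, "dz": 0, "wx": 0, "wy": 0, "wz": 0, "claw": 0.5},
], grip_force=20)

```text
clock: 23.75
tool_pos: [0.6188, 0.3022, 0.1121]
eef_rot: [-0.272, 0.952, -0.038, -0.134]
contact_force: [0.2, -0.2, 0.6]
opening: 0.704
```

```bash
cat >> h.py <<'E'
BT=HEEL-CX*.0092+CZ*.004
def arc(s,deg,piv=BT):
    p,q=s['tool_pos'],R.from_quat(s['eef_rot']);a=np.radians(deg)
    print('twist',np.round(q.inv().apply(piv+tip(a).apply(p-piv)-p),5),np.round(q.inv().apply(CY*a),4))
E
python3 - <<'E'
from h import *
s=st();lean(s);arc(s,-2.5);print(s['moment'])
E
```

```text
23.75 [0.6188 0.3022 0.1121] [-0.2722  0.9521 -0.0379 -0.1338] F [ 0.2 -0.2  0.6] op 0.704 q [-0.16  1.24 -1.06  1.1   0.89  1.54  1.06]
tool lean 30.98 grasp off (cx,cy,z) mm [-1.1 -0.1 -0.3]
twist [ 5.13e-03 -1.00e-05 -6.40e-04] [-0.0001 -0.0436 -0.0001]
[ 0.12582179 -0.20043942  0.07811342]
```

Gripped with no disturbance. Rotate up about the blade's tip edge.

>>> drive_tool([
  {"dx": 0.0051, "dy": 0, "dz": -0.0006, "wx": 0, "wy": -0.0436, "wz": 0, "claw": 0.5},
  {"dx": 0.0051, "dy": 0, "dz": -0.0006, "wx": 0, "wy": -0.0436, "wz": 0, "claw": 0.5},
  {"dx": 0.0051, "dy": 0, "dz": -0.0006, "wx": 0, "wy": -0.0436, "wz": 0, "claw": 0.5},
  {"dx": 0.0051, "dy": 0, "dz": -0.0006, "wx": 0, "wy": -0.0436, "wz": 0, "claw": 0.5},
  {"dx": 0.0051, "dy": 0, "dz": -0.0006, "wx": 0, "wy": -0.0436, "wz": 0, "claw": 0.5},
  {"dx": 0.0051, "dy": 0, "dz": -0.0006, "wx": 0, "wy": -0.0436, "wz": 0, "claw": 0.5},
  {"dx": 0, "dy": 0, "dz": 0, "wx": 0, "wy": 0, "wz": 0, "claw": 0.5},
  {"dx": 0, "dy": 0, "dz": 0, "wx": 0, "wy": 0, "wz": 0, "claw": 0.5},
])

```text
clock: 24.55
tool_pos: [0.5938, 0.2864, 0.1209]
eef_rot: [-0.275, 0.961, -0.002, -0.009]
contact_force: [-1.0, -0.5, 4.1]
opening: 0.705
```

Run:
```python
from h import *
s=st();lean(s);arc(s,-2.5)
```

```text
24.55 [0.5938 0.2864 0.1209] [-0.2748  0.9615 -0.0023 -0.009 ] F [-1.  -0.5  4.1] op 0.705 q [-0.03  1.12 -1.09  1.51  1.04  1.18  0.82]
tool lean 16.07 grasp off (cx,cy,z) mm [-0.4 -0.2  1.9]
twist [ 5.13e-03 -1.00e-05 -6.30e-04] [-0.0001 -0.0436 -0.    ]
```

>>> drive_tool([
  {"dx": 0.0051, "dy": 0, "dz": -0.0006, "wx": 0, "wy": -0.0436, "wz": 0, "claw": 0.5},
  {"dx": 0.0051, "dy": 0, "dz": -0.0006, "wx": 0, "wy": -0.0436, "wz": 0, "claw": 0.5},
  {"dx": 0.0051, "dy": 0, "dz": -0.0006, "wx": 0, "wy": -0.0436, "wz": 0, "claw": 0.5},
  {"dx": 0.0051, "dy": 0, "dz": -0.0006, "wx": 0, "wy": -0.0436, "wz": 0, "claw": 0.5},
  {"dx": 0.0051, "dy": 0, "dz": -0.0006, "wx": 0, "wy": -0.0436, "wz": 0, "claw": 0.5},
  {"dx": 0, "dy": 0, "dz": 0, "wx": 0, "wy": 0, "wz": 0, "claw": 0.5},
  {"dx": 0, "dy": 0, "dz": 0, "wx": 0, "wy": 0, "wz": 0, "claw": 0.5},
])

```text
clock: 25.25
tool_pos: [0.5725, 0.2732, 0.1222]
eef_rot: [-0.273, 0.957, 0.027, 0.096]
contact_force: [-1.0, -1.5, 6.8]
opening: 0.698
```

Run:
```python
from h import *
s=st();lean(s);arc(s,-1.5);print(s['moment']@CY)
```

```text
25.25 [0.5725 0.2732 0.1222] [-0.2731  0.9568  0.0274  0.0957] F [-1.  -1.5  6.8] op 0.698 q [ 0.04  1.04 -1.06  1.81  1.29  0.91  0.52]
tool lean 3.58 grasp off (cx,cy,z) mm [ 0.5 -0.1  3.7]
twist [ 3.07e-03 -1.00e-05 -4.20e-04] [-0.0001 -0.0262  0.    ]
0.6380950382999983
```

Two more steps of 1.5°, then settle.

>>> drive_tool([
  {"dx": 0.0031, "dy": 0, "dz": -0.0004, "wx": 0, "wy": -0.026, "wz": 0, "claw": 0.5},
  {"dx": 0.0031, "dy": 0, "dz": -0.0004, "wx": 0, "wy": -0.026, "wz": 0, "claw": 0.5},
  {"dx": 0.001, "dy": 0, "dz": -0.0001, "wx": 0, "wy": -0.009, "wz": 0, "claw": 0.5},
  {"dx": 0, "dy": 0, "dz": 0, "wx": 0, "wy": 0, "wz": 0, "claw": 0.5},
  {"dx": 0, "dy": 0, "dz": 0, "wx": 0, "wy": 0, "wz": 0, "claw": 0.5},
  {"dx": 0, "dy": 0, "dz": 0, "wx": 0, "wy": 0, "wz": 0, "claw": 0.5},
])

```text
clock: 25.85
tool_pos: [0.5675, 0.2701, 0.122]
eef_rot: [-0.272, 0.953, 0.036, 0.126]
contact_force: [-0.4, -1.9, 6.5]
opening: 0.701
```

Run:
```python
from h import *
s=st();lean(s);print(s['moment']@CY)
```

```text
25.85 [0.5675 0.2701 0.122 ] [-0.2716  0.9534  0.036   0.126 ] F [-0.4 -1.9  6.5] op 0.701 q [ 0.05  1.02 -1.05  1.89  1.41  0.84  0.4 ]
tool lean -0.06 grasp off (cx,cy,z) mm [ 2.1 -0.1  4.8]
0.32457419749091304
```

The tool reads level, and the grasp point is 4.8 mm higher, as expected on a 4 mm blade. Release and retreat.

>>> drive_tool([
  {"dx": 0, "dy": 0, "dz": 0, "wx": 0, "wy": 0, "wz": 0, "claw": 0.72},
  {"dx": 0, "dy": 0, "dz": 0, "wx": 0, "wy": 0, "wz": 0, "claw": 0.8},
  {"dx": 0, "dy": 0, "dz": 0, "wx": 0, "wy": 0, "wz": 0, "claw": 1},
  {"dx": 0, "dy": 0, "dz": 0, "wx": 0, "wy": 0, "wz": 0, "claw": 1},
  {"dx": 0, "dy": 0, "dz": 0, "wx": 0, "wy": 0, "wz": 0, "claw": 1},
  {"dx": 0, "dy": 0, "dz": -0.01, "wx": 0, "wy": 0, "wz": 0, "claw": 1},
  {"dx": 0, "dy": 0, "dz": -0.02, "wx": 0, "wy": 0, "wz": 0, "claw": 1},
  {"dx": 0, "dy": 0, "dz": -0.03, "wx": 0, "wy": 0, "wz": 0, "claw": 1},
  {"dx": 0, "dy": 0, "dz": -0.03, "wx": 0, "wy": 0, "wz": 0, "claw": 1},
  {"dx": 0, "dy": 0, "dz": -0.03, "wx": 0, "wy": 0, "wz": 0, "claw": 1},
  {"dx": 0, "dy": 0, "dz": 0, "wx": 0, "wy": 0, "wz": 0, "claw": 1},
  {"dx": 0, "dy": 0, "dz": 0, "wx": 0, "wy": 0, "wz": 0, "claw": 1},
])

```text
clock: 27.05
tool_pos: [0.5397, 0.2526, 0.2379]
eef_rot: [-0.272, 0.953, 0.036, 0.126]
contact_force: [0.5, -1.4, 0.2]
opening: 1.002
```

Run:
```python
from h import *
from plant import snapshot
import cv2,pickle
s=st()
w=snapshot('wrist');a=snapshot('side')
T=np.eye(4);T[:3,:3]=R.from_quat(s['eef_rot']).as_matrix();T[:3,3]=s['tool_pos']
w['world_to_cam']=np.linalg.inv(T@w['T_tool_cam'])
pickle.dump((w,a),open('s6.pkl','wb'))
wi=w['color'][30:250,190:470,::-1];ai=a['color'][150:290,265:425,::-1]
cv2.imwrite('pics/f.png',np.hstack([cv2.resize(ai,(400,350),interpolation=cv2.INTER_CUBIC),cv2.resize(wi,(400,314),interpolation=cv2.INTER_CUBIC) if 0 else cv2.copyMakeBorder(cv2.resize(wi,(400,314),interpolation=cv2.INTER_CUBIC),0,36,0,0,0)]))
H=HEEL+CX*.002+CZ*.004
for k in(0,-.05):
    for b in(-.031,.031):print('wrist',k,b,proj(w,H+CX*k+CY*b+CZ*.15).round(1),'side',proj(a,H+CX*k+CY*b+CZ*.15).round(1))
hsv=cv2.cvtColor(w['color'],cv2.COLOR_RGB2HSV)[100:235,270:390]
m=cv2.inRange(hsv,(100,140,60),(130,255,255))
for y in range(140,222,5):
    x=np.nonzero(m[y-100])[0]
    print(y,(int(x.min()+270),int(x.max()+270)) if len(x) else '')
```

```text
27.05 [0.5397 0.2526 0.2379] [-0.2724  0.9532  0.036   0.1259] F [ 0.5 -1.4  0.2] op 1.002 q [ 0.14  0.84 -1.19  1.89  1.15  0.92  0.56]
wrist 0 -0.031 [285.  242.8] side [303.7 187. ]
wrist 0 0.031 [361.  242.8] side [336.5 194.2]
wrist -0.05 -0.031 [280.5 189. ] side [313.  171.1]
wrist -0.05 0.031 [365.2 189. ] side [344.6 177.8]
140 
145 
150 
155 
160 
165 
170 
175 (285, 361)
180 (283, 362)
185 (282, 363)
190 (281, 364)
195 (281, 364)
200 (282, 363)
205 (283, 363)
210 (283, 363)
215 (283, 362)
220 (283, 362)
```

View pics/f.png

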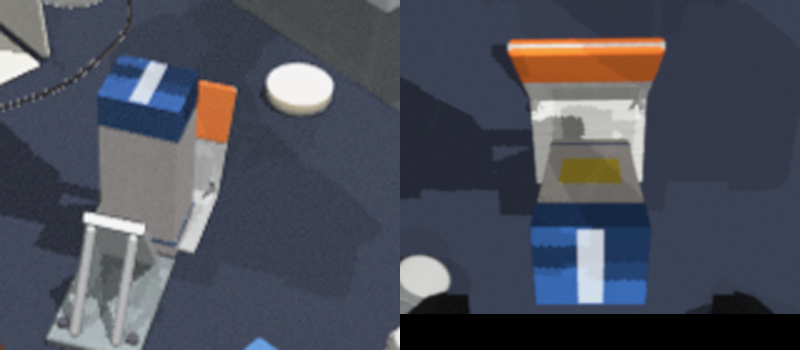

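The final crops show the carton upright and square on the blade. Its top face edges fall within 1 px of the pose predicted for standing on the 4 mm blade, directly in front of the rest. I'll check the neighbours for movement and hand in.

Run:
```python
import pickle,cv2,numpy as np
from plant import r
a0=pickle.load(open('s0.pkl','rb'))['side']['color'];a1=pickle.load(open('s6.pkl','rb'))[1]['color']
g=lambda x:cv2.cvtColor(x,cv2.COLOR_RGB2GRAY).astype(np.float32)
for n,(x,y,w,h) in dict(petri=(366,170,36,28),bottle=(193,180,36,56),beaker=(203,222,40,52)).items():
    t=g(a0)[y:y+h,x:x+w];S=g(a1)[y-8:y+h+8,x-8:x+w+8]
    m=cv2.matchTemplate(S,t,cv2.TM_CCOEFF_NORMED);_,v,_,l=cv2.minMaxLoc(m);print(n,'shift px',l[0]-8,l[1]-8,'score',round(v,3))
print(r.finish_job())
```

```text
petri shift px 0 0 score 0.997
bottle shift px 0 0 score 0.869
beaker shift px 0 0 score 0.995
the job is handed in; nothing more can be done
None
```

The carton now stands upright on the lifting blade, right in front of the rest, and the job is handed in at about 27 s of the 61 s allowed.

**What I did:** I tipped the carton onto the rest and let go, and it leaned there by itself at about 31°. I then slid the blade under its raised front until the tip met the carton's underside, about 7 mm short of the rear edge. Last, I turned the carton upright about the blade's tip edge, let go and backed the arm away.

**Last checks:**
- **Carton:** its top edges in the wrist picture are within about 1 px of where they should be for a level carton standing on the 4 mm blade. It sits square to the blade.
- **Neighbours:** the petri dish, bottle and beaker show no shift between the first and last side pictures. The bottle's match score was lower (0.87, against 0.99 for the others), possibly because of changed shadows.
- **Forces:** the highest wrist force I read was about 16 N. I only read it at the end of each move.

**What disagreed or went off plan:**
- **Heel position:** the cameras differed by 2–4 mm on where the rear edge was, so I set the blade's depth by feeling for contact instead. The distance to the rear edge is therefore an estimate.
- **Rear edge at the end:** during the final turn the rear edge rose about 4 mm as the carton came up onto the blade. That much is unavoidable with the blade under it.
- **Elbow joint:** joint 4 sat at its 2.56 rad limit for a moment while carrying the blade, and the readings showed it at the limit, not past it.
- **Picture budget:** I viewed 12 pictures, two more than the 10 planned.

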